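# Lock the filling spout onto the toy stuffing machine

### The arm

A 6-joint arm with a two-finger parallel gripper is mounted at the origin on the work surface. World frame = base frame: x ahead of the robot, y to its left, z up, the work surface at z = 0. Lengths are in m, angles in rad, forces in N, time in s.
With the tool pointing down it reaches from about 0.3 to 0.75 m from the base axis. Payload 8.5 kg.
Tool frame: the origin (TCP) lies between the finger pads; the fingertips stand 17 mm ahead of it and the grasp point (between the pads) lies 2 mm behind it (bot.tip_extent is the distance from the TCP to the fingertips, in m); y points along the fingers, x is the direction in which the jaws open and shut, and the axes are right-handed (so a half turn about y gives the same grasp; the last joint's range is limited). The gripper opens to 88 mm and grips with 3 to 60 N. Pads are 18 mm wide; open, the fingers measure 123 mm over their backs; the gripper's body (75 mm by 187 mm) begins 45 mm behind the grasp point.
Start: joints at [-1.548, 0.381, 1.297, -0, 1.464, -0.215], TCP at [0.13, -0.535, 0.256] pointing down, gripper open.
Joint ranges: [-3.11, 3.11], [-0.89, 2.33], [0.22, 2.48], [-1.42, 4.56], [0.17, 2.85], [-2.88, 2.88]. Speed limits (rad/s): [2.39, 2.39, 3.14, 3.14, 3.14, 3.14].

### API

Orientations are given as a unit quaternion [w, x, y, z].
In Python, from workcell import status, vision, ticket, bot gives the robot as it stands.
- The arm moves only by the tool jog_arm, never from a script. Its argument "targets" is one flat list of numbers, 5 for each row, row after row: the finger opening in cm, from 0 to 8.81, then the shift along the tool's x, y, z in cm, then the turn about the tool's y in degrees. In form: [grip, dx, dy, dz, twist, grip, dx, dy, dz, twist, ...]. A call has 1 to 10 rows; each row shifts and turns the commanded pose from where the row before left it, along the tool's axes as they then stand; what a row does not reach is not made up. A row lasts 1/10 s, in which the tool goes at most 50 mm and 8.59 degrees, less where a joint would pass 70% of its speed; a pose out of reach is approached as far as the arm can. A call is refused whole if a number of a shift passes 5 or a number of a turn 8.59, either way. A call with a gripper value outside its range is refused whole. The fingers move at their own pace and stop on an object; the grip force is fixed at half the most. Time passes only in rows, so rows that do not move let the fingers close. It gives the time, the measured TCP pose, the force and the opening at its end, in the units of the state.
- status.sense(): the state, without advancing time (a new reading comes with each control period).
- vision.snapshot(name): name is "side" or "top" or "wrist"; returns a dict with "img" (400x640x3 uint8, red, green, blue), "z_map" (400x640 float32, m along the optical axis (not along the pixel's ray), 0 where there is no reading), "camera_matrix" (3x3 intrinsics, pixels), "rvec" (rotation vector, rad) and "tvec" (3), from world to camera coordinates, as OpenCV has them. Camera axes: x right, y down, z forward; pixel columns grow to the right and rows downward; lengths in m; the calibration is good to about 2 mm. A picture is of the moment at which its call begins.
- ticket.hand_in(): hands the job in, once; it reports no verdict.
Trained networks look in a picture, given as the dict that the camera call returned (one of the last four; its "shot" number tells which), for a name from the list of things; names that differ only in an ending like _2 or _b are one class to them, and where a whole thing is asked for, a point or a joint stands for the part that bears it (a point fixed in the world has none). Each returns a list of dicts, best first, with "confidence" (0 to 1); they miss things now and then, are a little off and sometimes report something else, mostly with a low value. They report only what shows in the picture. A call takes as long as a camera call. They do not tell look-alikes from the thing itself.
- vision.outline_of(name, picture): "region" (400x640 bool, what is visible of it).
- vision.landmark_of(name, picture): "centre" ([x, y, z] in m, in world coordinates, good to about 4 mm: a listed point, or the origin of a listed thing).
The state is a dict: "time": time; "qpos": joint angles; "joint_vel": joint speeds; "joint_efforts": joint torques, N m; "tool_pos": TCP position; "eef_rot": TCP orientation; "ft_force": force on the tool from outside, world axes, zero at the start; "ft_torque": the same for the moment, N m; "width": finger opening in m.
Only numpy, scipy, OpenCV 4.12 (cv2) and the standard library are available. Lean on these libraries where they do the work, as an engineer would, in place of code of your own. Each camera call takes 0.05 s, during which the arm holds its last target.

### The job

Fit the orange filling spout, grooved metal end down, into the upright coupler of the white stuffing machine and push it gently but firmly fully home while both cam arms are still raised. Then swing the two red-tipped cam arms down together, keeping pace with each other, until both hang fully down against the coupler and lock the spout; press and squeeze gently, forcing nothing, leave the spools and the yellow bead box where they are, and let go.

Things in the scene. Friction and masses are not known exactly. Their poses are not given: they have to be found in the camera images.
- station: White tabletop fibre blower with a blue band, 220 (its x) x 180 (its y) x 60 mm high, does not move. Origin: centre of its underside on the table, z up; place, yaw vary. Over its centre stands an aluminium coupler cup, 38 mm outer diameter, mouth up, 122 mm above the table, with a cam arm hinged on its +y and -y sides. Deck knobs: 8 mm high. Fingers pressing it or its arms with over 80 N in all (40 N each) damage it
- mouth (a point): Centre of the coupler's mouth, in the plane of its rim; axes as the station's. Bore 30 mm diameter, 29 mm deep to a rubber gasket that gives 1.5 mm under 12 N and springs back. Each arm's hinge lies 24 mm to the side (station +y or -y) and 5 mm below the mouth, its axis along station x
- seal (a point): Point on the bore's axis, 21 mm below the mouth, level with two sprung rubber seal lips (station +x and -x, 3 mm proud of the bore wall). The spout by its own weight rests on them, 5 to 9 mm too high; passing them takes 8 to 20 N, then it slides (4 to 9 N) down to the gasket, where the lips hold it when let go. Over 55 N between spout and machine damages it
- spout: Filling spout, 55 mm tall, round, 80 to 170 g, loose, stands upright on the table. Origin: centre of its lower end; z along its axis. From below: bare metal foot 23 mm diameter tapering out to 28 mm at 6 mm, land to 11 mm; groove 20 mm diameter from 11 to 22 mm; 28 mm land to 29 mm; orange tube 26 mm diameter to 55 mm, to grip. Fully home: origin 29 mm below the mouth, tube 26 mm above it
- spout_top (a point): Centre of the orange end face, 55 mm above the spout's origin
- cam_left (a joint): Cam arm on station +y, brass with red end, 49 mm long from its hinge, 5 to 7 mm thick, 12 to 17 wide. 0 raised (outwards, 40 degrees up), 0.70 level, 2.27 hanging straight down: locked, end stop. Starts at 0 to 0.3. Stiff (0.11 Nm), stays where left. From about 1.8 its lobe enters the spout's groove, and jams there if the spout is over 3 mm from home. Neither arm may run over 0.6 rad ahead
- cam_right (a joint): Cam arm on the station's -y side, mirror image of the left one, same joint values: 0 raised, 0.70 level, 2.27 down and locked. With both arms locked the coupler measures 53 to 55 mm over the arms along station y; with both raised the red ends are about 125 mm apart
- cam_left_tip (a point): Point in the middle of the left arm's red end, 46 mm from its hinge
- cam_right_tip (a point): Point in the middle of the right arm's red end, 46 mm from its hinge
- spool_white: Wooden spool of white thread standing upright, 42 mm diameter, 54 mm high, loose bystander. Origin: centre of its underside
- spool_navy: Wooden spool of navy thread standing upright, 42 mm diameter, 54 mm high, loose bystander. Origin: centre of its underside
- bead_box: Yellow plastic bead box, closed, 75 (x) x 50 (y) x 28 mm, loose bystander. Origin: centre of its underside
Not all that is in view belongs to the job. What is shaped like the spout but green, purple or turquoise is not meant.

How it is judged:
On the way, in this order (a step that is already met when the one before it is completed fails the run):
1. the spout is fully home in the coupler (within 2 mm of the gasket) while both cam arms are still raised (z of spout in the frame of mouth below -0.027 m and horizontal distance between spout and mouth below 0.003 m and angle between spout's own z axis and vertical below 0.08 rad and value of joint each of cam_left, cam_right below 0.9 rad), for 0.2 s.
2. both cam arms are fully down (value of joint each of cam_left, cam_right above 2.12 rad), for 0.1 s.
At the end, for the whole second after the job is handed in: The spout stands in the coupler seated to within 2 mm on its gasket, within 3 mm of its axis and 0.08 rad of upright, at rest; both cam arms are down (beyond 2.12 of 2.27 rad); the two spools and the bead box stand upright within 30 mm of where they were (all of step 2 and z of spout in the frame of mouth below -0.027 m and horizontal distance between spout and mouth below 0.003 m and angle between spout's own z axis and vertical below 0.08 rad and linear speed of spout below 0.02 m/s and distance of each of spool_white, spool_navy, bead_box from where it was at the start of the episode below 0.03 m and angle between each of spool_white, spool_navy, bead_box's own z axis and vertical below 0.2 rad); the robot touches nothing.
It fails at once if one cam arm runs more than about 0.6 rad ahead of the other (they must go down together) ((value of joint cam_left above 1 rad and value of joint cam_right below 0.4 rad) or (value of joint cam_left above 1.3 rad and value of joint cam_right below 0.7 rad) or (value of joint cam_left above 1.6 rad and value of joint cam_right below 1 rad) or (value of joint cam_left above 1.9 rad and value of joint cam_right below 1.3 rad) or (value of joint cam_right above 1 rad and value of joint cam_left below 0.4 rad) or (value of joint cam_right above 1.3 rad and value of joint cam_left below 0.7 rad) or (value of joint cam_right above 1.6 rad and value of joint cam_left below 1 rad) or (value of joint cam_right above 1.9 rad and value of joint cam_left below 1.3 rad)).
It fails at once if more than 55 N between the spout and the machine (contact force between spout and station above 55 N).
It fails at once if the fingers press on the machine or its arms with more than 80 N in all (contact force between the fingers and station above 80 N).
It fails at once if a bystander is pushed more than 30 mm or tipped (distance of any of spool_white, spool_navy, bead_box from where it was at the start of the episode above 0.03 m or angle between any of spool_white, spool_navy, bead_box's own z axis and vertical above 0.3 rad).
It also fails if it takes over 64 s, if anything falls off the work surface, if the arm or the gripper's body presses on something with over 40 N, if the wrist force passes 120 N, or if a joint passes its speed limit or range.

## Working session

There is one attempt and no reset: what is moved stays moved. The work goes in short steps, Python scripts to look and compute and a tool call to move; the robot and the scene stay as the last step left them, time stands still between calls to the robot, and variables do not carry over. Pictures are saved under pics/ and viewed, and the job is handed in when it is done.

Besides the shell and the picture viewer there is one more tool, called by a JSON object that holds its "name" and its "arguments". jog_arm: Moves the arm, as the interface text tells. Its arguments: {"type":"object","properties":{"targets":{"type":"array"}},"required":["targets"]}

```bash
mkdir -p pics; ls
python3 - <<'E'
from workcell import status, vision, ticket, bot
import cv2
s=status.sense(); print({k:s[k] for k in('time','tool_pos','eef_rot','ft_force','width')}, bot.tip_extent)
for n in('side','top','wrist'):
    p=vision.snapshot(n); cv2.imwrite(f'pics/{n}0.png',p['img'][:,:,::-1])
    for o in ('station','mouth','spout','spout_top','cam_left_tip','cam_right_tip','spool_white','spool_navy','bead_box'):
        try:
            print(n,o,[(r['centre'],round(r['confidence'],2)) for r in vision.landmark_of(o,p)][:4])
        except Exception as e: print(n,o,e)
E
```

```text
pics
{'time': 0.0, 'tool_pos': array([ 0.12955737, -0.53426419,  0.25512448]), 'eef_rot': array([ 0.55617781, -0.55540192,  0.43748025, -0.43681345]), 'ft_force': array([ 0.06004341, -0.02414522,  0.6367121 ]), 'width': 0.08821584792028364} 0.017
side station []
side mouth [([0.5532, 0.0129, 0.1185], 0.9)]
side spout [([0.6072, -0.3894, -0.0006], 0.9), ([0.5661, -0.3186, -0.0024], 0.78), ([0.5101, -0.3938, -0.0013], 0.71), ([0.62, -0.2338, -0.0004], 0.64)]
side spout_top [([0.6064, -0.3881, 0.054], 0.94), ([0.6215, -0.2354, 0.0552], 0.7), ([0.5503, -0.2536, 0.0561], 0.61), ([0.5709, -0.3165, 0.0555], 0.55)]
side cam_left_tip [([0.5654, 0.074, 0.1391], 0.71)]
side cam_right_tip [([0.537, -0.048, 0.1347], 0.58)]
side spool_white [([0.4377, 0.2911, -0.0005], 0.63)]
side spool_navy [([0.61, 0.328, 0.0014], 0.72)]
side bead_box [([0.4339, -0.2906, -0.004], 0.95)]
top station [([0.5504, 0.0159, 0.003], 0.74)]
top mouth [([0.5541, 0.0193, 0.1225], 0.89)]
top spout [([0.5095, -0.3931, 0.0027], 0.72), ([0.5718, -0.3209, 0.0018], 0.67), ([0.622, -0.2337, 0.0002], 0.64), ([0.5518, -0.254, -0.0028], 0.55)]
top spout_top [([0.5696, -0.3176, 0.06], 0.74), ([0.5087, -0.3914, 0.0516], 0.72), ([0.6239, -0.233, 0.0553], 0.66), ([0.555, -0.2553, 0.0545], 0.49)]
top cam_left_tip [([0.6097, 0.325, -0.0041], 0.68), ([0.568, 0.0759, 0.1416], 0.59)]
top cam_right_tip [([0.5376, -0.0548, 0.1353], 0.57)]
top spool_white [([0.4394, 0.2899, 0.0015], 0.97)]
top spool_navy [([0.6096, 0.3265, -0.0045], 0.78)]
top bead_box [([0.4334, -0.2902, 0.0017], 0.66), ([0.5547, 0.0165, 0.1197], 0.21)]
wrist station []
wrist mouth []
wrist spout []
wrist spout_top []
wrist cam_left_tip []
wrist cam_right_tip []
wrist spool_white []
wrist spool_navy []
wrist bead_box []
```

View pics/side0.png

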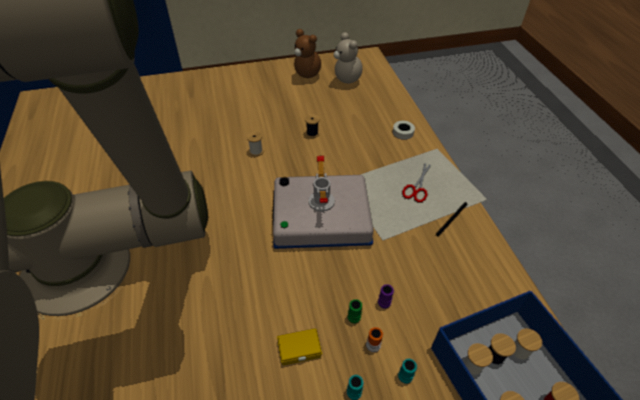

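View pics/top0.png

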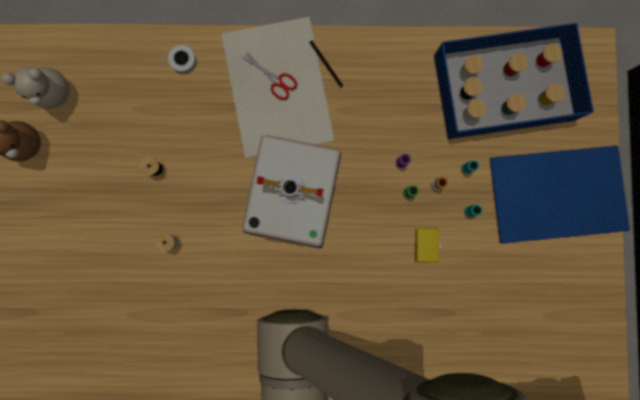

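View pics/wrist0.png

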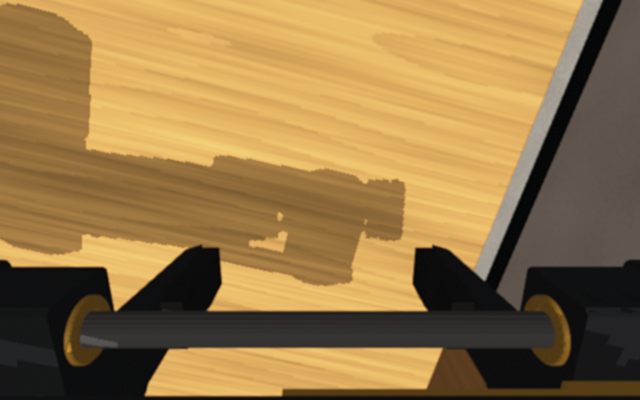

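The orange spout is at side (375,338) and top (440,183), about (0.57,-0.319). The coupler is at top (290,187), and its arms run along a line about 13° off world y. Next I'll work out the tool axes and write helpers.

```bash
cat > h.py <<'E'
from workcell import status, vision, ticket, bot
import numpy as np, cv2
from scipy.spatial.transform import Rotation as R
def st():
    s=status.sense(); q=s['eef_rot']; s['R']=R.from_quat([q[1],q[2],q[3],q[0]]).as_matrix(); return s
def cam(p):
    Rc=cv2.Rodrigues(np.array(p['rvec'],float))[0]; return Rc,np.array(p['tvec'],float).ravel()
def cloud(p):
    K=p['camera_matrix'];z=p['z_map'];v,u=np.indices(z.shape)
    X=np.stack([(u-K[0,2])*z/K[0,0],(v-K[1,2])*z/K[1,1],z],-1)
    Rc,t=cam(p); W=(X-t)@Rc; W[z<=0]=np.nan; return W
def proj(p,P):
    Rc,t=cam(p);c=np.atleast_2d(P)@Rc.T+t;c=c@p['camera_matrix'].T;return c[:,:2]/c[:,2:]
def to(P,yaw=None,s=None):
    """shift in tool axes (cm) from current TCP to world point P"""
    s=s or st(); return s['R'].T@(np.array(P)-s['tool_pos'])*100
def show(s=None):
    s=s or st(); print('t',round(s['time'],2),'pos',s['tool_pos'].round(4),'x',s['R'][:,0].round(3),'y',s['R'][:,1].round(3),'F',np.round(s['ft_force'],1),'M',np.round(s['ft_torque'],2),'w',round(s['width'],4),'q6',round(s['qpos'][5],3))
E
python3 - <<'E'
from h import *
show()
for n in('side','top'):
    p=vision.snapshot(n);W=cloud(p);im=p['img'].astype(int);hsv=cv2.cvtColor(p['img'],cv2.COLOR_RGB2HSV)
    Rc,t=cam(p);print(n,'campos',-Rc.T@t)
    d=np.hypot(W[...,0]-.57,W[...,1]+.318)
    m=(d<.03)&(W[...,2]>.02)
    print('spout pts',m.sum(),np.nanmin(W[m],0),np.nanmax(W[m],0))
    top=m&(W[...,2]>.052);print('top',top.sum(),W[top].min(0),W[top].max(0),W[top].mean(0))
    d=np.hypot(W[...,0]-.554,W[...,1]-.017)
    m=(d<.024)&(W[...,2]>.117)&(W[...,2]<.128);print('rim',m.sum(),W[m].min(0),W[m].max(0),(W[m].min(0)+W[m].max(0))/2)
    red=(im[...,0]>120)&(im[...,1]<70)&(np.hypot(W[...,0]-.554,W[...,1]-.017)<.1)&(W[...,2]>.1)
    for sgn in(1,-1):
        mm=red&(sgn*(W[...,1]-.015)>0.02)
        print('red',sgn,mm.sum(),np.median(W[mm],0) if mm.sum() else '')
p=vision.snapshot('wrist');Rc,t=cam(p);s=st();print('wrist cam in tool',s['R'].T@(-Rc.T@t-s['tool_pos']),(s['R'].T@Rc.T).round(3),p['camera_matrix'])
E
```

```text
t 1.5 pos [ 0.1295 -0.5345  0.2557] x [ 0.236 -0.972 -0.   ] y [ 0.  0. -1.] F [ 0.2 -0.5  1. ] M [0.04 0.02 0.06] w 0.0884 q6 -0.215
side campos [ 0.37433174 -0.64886209  0.81951449]
spout pts 264 [ 0.55800727 -0.33362796  0.02111988] [ 0.58389149 -0.30745988  0.0596946 ]
top 152 [ 0.55846506 -0.3328148   0.05231344] [ 0.58389149 -0.30745988  0.0596946 ] [ 0.57032894 -0.32032327  0.05605151]
rim 131 [ 0.53441826 -0.00668291  0.11702556] [0.57070493 0.04028433 0.1267315 ] [0.55256159 0.01680071 0.12187853]
red 1 34 [0.56324222 0.07170617 0.14022905]
red -1 9 [ 0.53774124 -0.05371942  0.13921885]
top campos [ 0.445479   -0.04036535  1.14653143]
spout pts 152 [ 0.55571525 -0.33121577  0.02518519] [ 0.58056556 -0.30491117  0.05935857]
top 95 [ 0.55739195 -0.33121577  0.05209639] [ 0.58003766 -0.30573721  0.05935857] [ 0.56859307 -0.31892662  0.05540963]
rim 148 [ 0.5334471  -0.00571063  0.11704281] [0.56859779 0.03990901 0.12667912] [0.55102244 0.01709919 0.12186096]
red 1 0 
red -1 0 
wrist cam in tool [-0.00018634 -0.12767934  0.072117  ] [[ 1.    -0.    -0.   ]
 [ 0.    -0.279  0.96 ]
 [-0.    -0.96  -0.279]] [[350.62661272   0.         316.76494215]
 [  0.         350.62661272 203.87747092]
 [  0.           0.           1.        ]]
```

{"name": "jog_arm", "arguments": {"targets": [8.8,-1.0,0,4.8,0,8.8,-1.0,0,4.8,0,8.8,-1.0,0,4.8,0,8.8,-1.0,0,4.8,0,8.8,-1.0,0,4.8,0,8.8,-1.0,0,4.8,0,7,-1.0,0,4.8,0,6,-1.0,0,4.8,0,5,-1.0,0.5,4.8,0,5,-1.0,0.5,4.0,0]}}

```text
time: 2.65
tool_pos: [0.5668, -0.3246, 0.2456]
eef_rot: [0.556, -0.556, 0.437, -0.437]
ft_force: [-0.8, -0.8, -0.4]
width: 0.0581
```

{"name": "jog_arm", "arguments": {"targets": [5,0,0,0,-6.3,5,0,0,0,-6.3,5,0,0,0,-6.3,5,0,0,0,-6.3,5,0,0,0,-6.3,5,0,0,0,-6.3,5,0,0,0,-6.3,5,0,0,0,-6.3,5,0,0,0,-6.3,5,0,0,0,-6.3]}}

```text
time: 3.65
tool_pos: [0.5647, -0.3261, 0.2457]
eef_rot: [0.703, -0.702, 0.081, -0.081]
ft_force: [0.6, 0.6, 0.5]
width: 0.05
```

Run:
```python
from h import *
show(); print(to([.5695,-.3195,.2]))
p=vision.snapshot('wrist'); cv2.imwrite('pics/w1.png',p['img'][:,:,::-1])
for o in('spout','spout_top'):
  for r in vision.landmark_of(o,p): print(o,r)
```

```text
t 3.65 pos [ 0.5647 -0.3261  0.2457] x [ 0.974 -0.227 -0.   ] y [-0.  0. -1.] F [0.6 0.6 0.5] M [-0.06 -0.09  0.02] w 0.05 q6 -0.476
[0.31371632 4.56547968 0.75539996]
spout {'centre': [0.5076, -0.3924, -0.0028], 'confidence': 0.97}
spout {'centre': [0.6228, -0.2343, 0.0007], 'confidence': 0.89}
spout {'centre': [0.572, -0.32, 0.0032], 'confidence': 0.83}
spout {'centre': [0.6061, -0.3909, 0.0016], 'confidence': 0.83}
spout {'centre': [0.5507, -0.2516, -0.0015], 'confidence': 0.65}
spout_top {'centre': [0.5504, -0.2549, 0.052], 'confidence': 0.72}
spout_top {'centre': [0.6097, -0.385, 0.0533], 'confidence': 0.68}
spout_top {'centre': [0.5672, -0.3166, 0.0549], 'confidence': 0.62}
spout_top {'centre': [0.6202, -0.2382, 0.0524], 'confidence': 0.62}
```

View pics/w1.png

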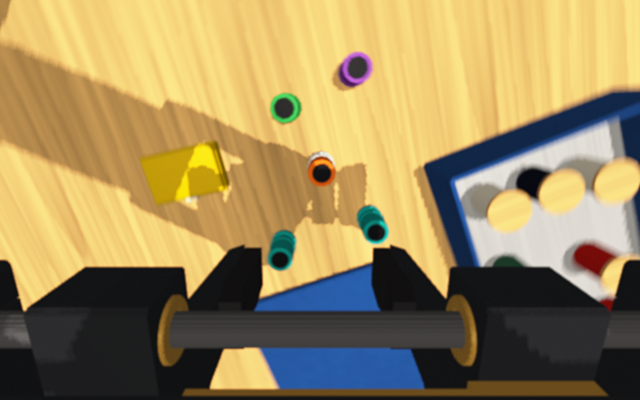

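```bash
cat >> h.py <<'E'
def ray_plane(p,uv,z):
    K=p['camera_matrix'];Rc,t=cam(p);c=-Rc.T@t
    uv=np.atleast_2d(uv).astype(float)
    d=np.c_[(uv[:,0]-K[0,2])/K[0,0],(uv[:,1]-K[1,2])/K[1,1],np.ones(len(uv))]@Rc
    return c+d*((z-c[2])/d[:,2])[:,None]
def circ(P):
    A=np.c_[2*P[:,:2],np.ones(len(P))];x=np.linalg.lstsq(A,(P[:,:2]**2).sum(1),rcond=None)[0]
    return x[:2],np.sqrt(x[2]+x[0]**2+x[1]**2)
def rob(P,r=None,n=6):
    for _ in range(n):
        c,rr=circ(P);e=abs(np.hypot(*(P[:,:2]-c).T)-rr);P=P[e<max(2.0*np.median(e),2e-4)]
    return c,rr,len(P)
def orange(p):
    h=cv2.cvtColor(p['img'],cv2.COLOR_RGB2HSV);return ((h[...,0]<14)&(h[...,0]>3)&(h[...,1]>200)&(h[...,2]>90)).astype(np.uint8)
E
python3 - <<'E'
from h import *
p=vision.snapshot('wrist');m=orange(p);W=cloud(p)
m[:, :280]=0;m[:,360:]=0;m[:140]=0;m[200:]=0
print(m.sum(), np.argwhere(m).min(0),np.argwhere(m).max(0))
c=max(cv2.findContours(m,cv2.RETR_EXTERNAL,cv2.CHAIN_APPROX_NONE)[0],key=cv2.contourArea)[:,0,:]
P=ray_plane(p,c,.055);print('outer',rob(P))
# only the part far from tube side: near-bottom rows
d=W[m>0];print(np.nanmedian(d[d[:,2]>.052],0),(d[d[:,2]>.05].min(0)+d[d[:,2]>.05].max(0))/2)
# dark hole
g=p['img'].sum(2);mm=np.zeros_like(m);mm[160:190,305:340]=(g[160:190,305:340]<130)
cs=cv2.findContours(mm,cv2.RETR_EXTERNAL,cv2.CHAIN_APPROX_NONE)[0];c=max(cs,key=cv2.contourArea)[:,0,:];print('hole',rob(ray_plane(p,c,.055)))
cr=p['img'][130:230,260:400,::-1];cv2.imwrite('pics/w1c.png',cv2.resize(cr,None,fx=5,fy=5,interpolation=0))
E
```

```text
269 [158 308] [185 334]
outer (array([ 0.57113253, -0.31662333]), np.float64(0.012052398689464084), 86)
[ 0.56763729 -0.32037044  0.05355998] [ 0.57101306 -0.31760876  0.05312088]
hole (array([ 0.5708909 , -0.31824226]), np.float64(0.00748935127591812), 32)
```

View pics/w1c.png

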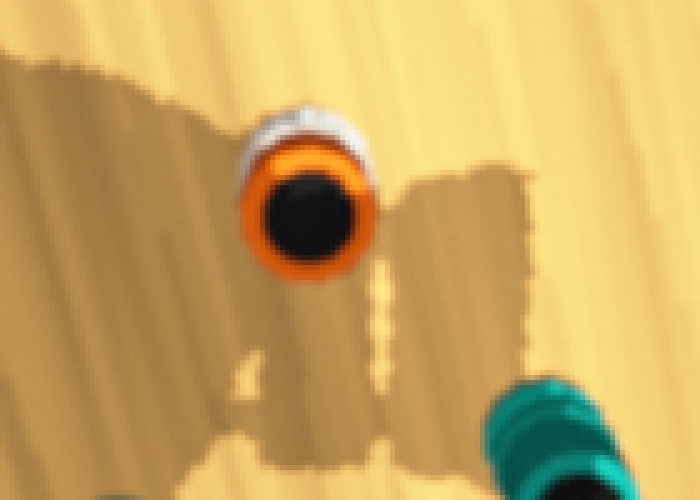

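The spout's hole is centred at pixel (322,173). The wrist, side and top views agree to about 2 mm, so I'll approach.

{"name": "jog_arm", "arguments": {"targets": [5,0.2,2,0.4,0,5,0.2,2.5,0.45,0,5,0,3,0,0,5,0,3,0,0,5,0,2,0,0,5,0,0,0,0]}}

```text
time: 4.45
tool_pos: [0.5696, -0.3181, 0.1179]
eef_rot: [0.703, -0.701, 0.085, -0.081]
ft_force: [-0.9, 0.7, 0.2]
width: 0.0498
```

Run:
```python
from h import *
show()
p=vision.snapshot('wrist'); cv2.imwrite('pics/w2.png',p['img'][:,:,::-1])
m=orange(p);n,l,s,cc=cv2.connectedComponentsWithStats(m);i=1+s[1:,4].argmax();print(s[i])
g=p['img'].sum(2);x,y,w,h=s[i][:4];mm=np.zeros_like(m);mm[y:y+h,x:x+w]=g[y:y+h,x:x+w]<130
cs=cv2.findContours(mm,cv2.RETR_EXTERNAL,cv2.CHAIN_APPROX_NONE)[0];c=max(cs,key=cv2.contourArea)[:,0,:];r=rob(ray_plane(p,c,.055));print('hole',r, to([*r[0],.049]))
```

```text
t 4.45 pos [ 0.5696 -0.3181  0.1179] x [ 0.972 -0.233 -0.005] y [-0.004  0.004 -1.   ] F [-0.9  0.7  0.2] M [-0.02 -0.05  0.04] w 0.0498 q6 -0.455
[ 299  201   43   50 1062]
hole (array([ 0.57136399, -0.31810375]), np.float64(0.00820223466663297), 61) [0.0997592  7.10579456 0.06628206]
```

View pics/w2.png

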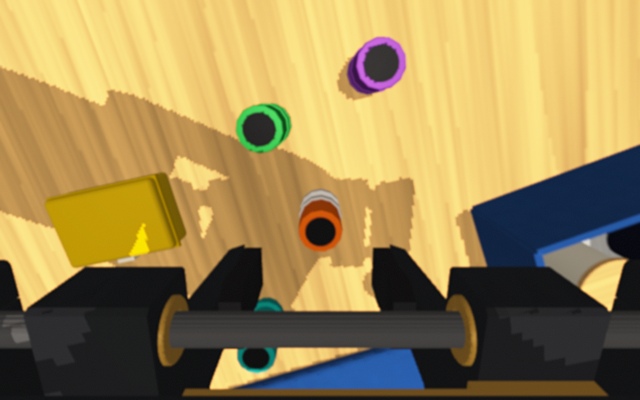

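{"name": "jog_arm", "arguments": {"targets": [5,0.1,2,0.05,0,5,0,2,0,0,5,0,2,0,0,5,0,0.85,0,0,5,0,0,0,0]}}

```text
time: 5.0
tool_pos: [0.5718, -0.3186, 0.0525]
eef_rot: [0.702, -0.702, 0.083, -0.083]
ft_force: [0.8, 0.5, -0.0]
width: 0.0501
```

Run:
```python
from h import *
show()
p=vision.snapshot('wrist'); cv2.imwrite('pics/w3.png',p['img'][:,:,::-1])
```

```text
t 5.0 pos [ 0.5718 -0.3186  0.0525] x [ 0.973 -0.232 -0.   ] y [-0.  0. -1.] F [ 0.8  0.5 -0. ] M [-0.01 -0.06  0.05] w 0.0501 q6 -0.455
```

View pics/w3.png

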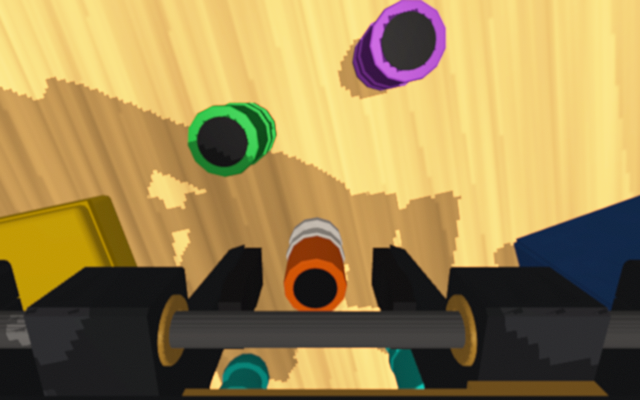

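{"name": "jog_arm", "arguments": {"targets": [5,0,0.3,0,0,4,0,0,0,0,3.4,0,0,0,0,3,0,0,0,0,2,0,0,0,0,2,0,0,0,0,2,0,0,0,0,2,0,0,0,0]}}

```text
time: 5.85
tool_pos: [0.5717, -0.3186, 0.0495]
eef_rot: [-0.702, 0.702, -0.082, 0.082]
ft_force: [-0.9, -0.7, 1.7]
width: 0.0251
```

Run:
```python
from h import *
show()
p=vision.snapshot('wrist'); cv2.imwrite('pics/w4.png',p['img'][:,:,::-1])
s=st()
m=orange(p);n,l,ss,cc=cv2.connectedComponentsWithStats(m);i=1+ss[1:,4].argmax();print(ss[i])
g=p['img'].sum(2);x,y,w,h=ss[i][:4];mm=np.zeros_like(m);mm[y:y+h,x:x+w]=g[y:y+h,x:x+w]<130
cs=cv2.findContours(mm,cv2.RETR_EXTERNAL,cv2.CHAIN_APPROX_NONE)[0];c=max(cs,key=cv2.contourArea)[:,0,:];r=rob(ray_plane(p,c,.055));print('hole',r, to([*r[0],.055]))
```

```text
t 5.85 pos [ 0.5717 -0.3186  0.0495] x [ 0.973 -0.231  0.   ] y [ 0. -0. -1.] F [-0.9 -0.7  1.7] M [-0.05  0.   -0.03] w 0.0251 q6 -0.455
[ 285  239   66   72 2440]
hole (array([ 0.57229012, -0.31788062]), np.float64(0.008453368943794913), 89) [ 0.03701269 -0.55579585  0.08331477]
```

View pics/w4.png

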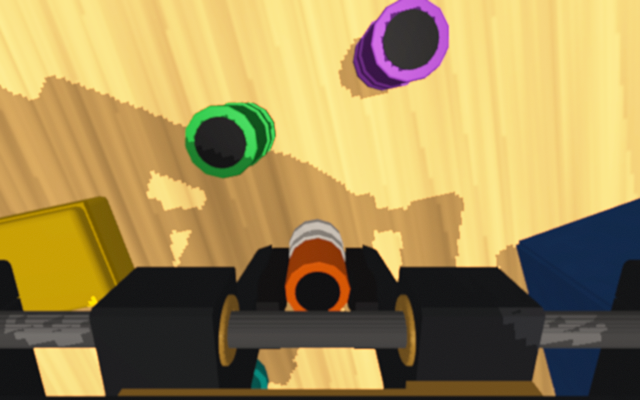

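Gripped: width is 25.1 mm and the spout sits centred between the pads. Next I'll lift and travel to just short of the coupler.

{"name": "jog_arm", "arguments": {"targets": [2,0,-1,0,0,2,0,-2.5,0,0,2,0,-2.5,0,0,2,0,-2.5,0,0,2,0,-2.5,0,0,2,0,-2.5,0,0,2,0,-2.5,0,0,2,0,-2.5,0,0,2,0,-1.5,0,0]}}

```text
time: 6.8
tool_pos: [0.5717, -0.3185, 0.2519]
eef_rot: [-0.702, 0.703, -0.082, 0.083]
ft_force: [0.2, 0.2, -0.6]
width: 0.025
```

{"name": "jog_arm", "arguments": {"targets": [2,-1,0,1,0,2,-1,0,2.5,0,2,-1,0,2.5,0,2,-1,0,3,0,2,-1,0,3,0,2,-1,0,3,0,2,-1,0,2.5,0,2,-1,0,2.5,0,2,-1,0,2,0,2,-0.7,0,1.2,0]}}

```text
time: 7.8
tool_pos: [0.5304, -0.0689, 0.2498]
eef_rot: [0.702, -0.702, 0.082, -0.082]
ft_force: [0.4, -0.6, -0.7]
width: 0.0249
```

Run:
```python
from h import *
show()
p=vision.snapshot('wrist'); cv2.imwrite('pics/w5.png',p['img'][:,:,::-1]); np.savez('w5.npz',**{k:v for k,v in p.items() if isinstance(v,np.ndarray)})
W=cloud(p)
for o in('mouth','cam_left_tip','cam_right_tip','station'):
  for r in vision.landmark_of(o,p): print(o,r,proj(p,r['centre']))
```

```text
t 7.8 pos [ 0.5304 -0.0689  0.2498] x [ 0.973 -0.23   0.   ] y [ 0.  0. -1.] F [ 0.4 -0.6 -0.7] M [-0.02 -0.08  0.05] w 0.0249 q6 -0.118
mouth {'centre': [0.5507, 0.0118, 0.1251], 'confidence': 0.95} [[318.22150727  85.25627104]]
station {'centre': [0.5548, 0.0138, -0.0011], 'confidence': 0.68} [[321.21311109  88.0031063 ]]
```

View pics/w5.png

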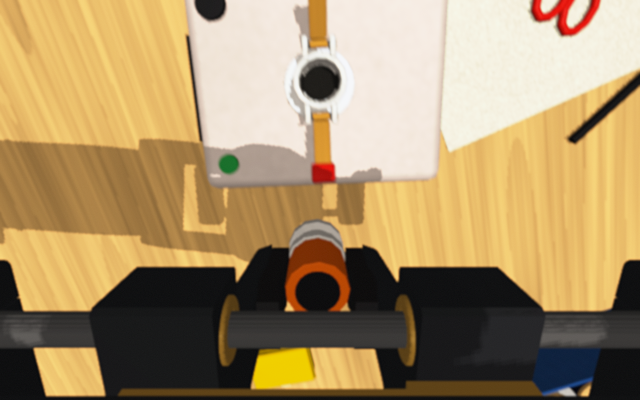

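```bash
cat >> h.py <<'E'
def mouthfit(p,guess,save=None):
    """edges of the dark bore / rim mapped to z=.122 plane"""
    u,v=proj(p,guess)[0].astype(int)
    g=cv2.cvtColor(p['img'],cv2.COLOR_RGB2GRAY)
    m=np.zeros_like(g);a=45;y0=max(v-a,0);x0=max(u-a,0)
    sub=g[y0:v+a,x0:u+a];m[y0:v+a,x0:u+a]=(sub<110)
    n,l,s,c=cv2.connectedComponentsWithStats(m,connectivity=4);k=1+(np.hypot(*(c[1:]-[u,v]).T)-s[1:,4]*.02).argmin()
    cn=max(cv2.findContours((l==k).astype(np.uint8),cv2.RETR_EXTERNAL,cv2.CHAIN_APPROX_NONE)[0],key=cv2.contourArea)[:,0,:]
    if save:
        im=p['img'][:,:,::-1].copy();im[cn[:,1],cn[:,0]]=(0,0,255);cv2.imwrite(save,cv2.resize(im[y0:v+a,x0:u+a],None,fx=6,fy=6,interpolation=0))
    return rob(ray_plane(p,cn,.122)),s[k]
E
python3 - <<'E'
from h import *
p=dict(np.load('w5.npz'))
print(mouthfit(p,[.5515,.015,.122],'pics/m5.png'))
W=cloud(p);d=np.hypot(W[...,0]-.5515,W[...,1]-.015)
m=(d<.022)&(W[...,2]>.118)&(W[...,2]<.127);print(m.sum(),W[m].mean(0),rob(W[m]), (W[m].min(0)+W[m].max(0))/2)
# arm midline: brass/red pixels vs depth
h=cv2.cvtColor(p['img'],cv2.COLOR_RGB2HSV)
red=((h[...,0]<5)|(h[...,0]>175))&(h[...,1]>180)&(d<.1)
br=(h[...,0]>10)&(h[...,0]<22)&(h[...,1]>150)&(d<.1)&(W[...,2]>.1)
print('red',red.sum(),W[red].mean(0) if red.sum() else '')
for q in (1,-1):
    mm=br&(q*(W[...,1]-.015)>0);print('brass',q,mm.sum(),W[mm].mean(0),W[mm].min(0),W[mm].max(0))
E
```

```text
((array([0.5529354 , 0.01490365]), np.float64(0.012931148895883282), 46), array([ 300,   60,   40,   41, 1224], dtype=int32))
1073 [0.55276416 0.01537618 0.12053772] (array([0.55268663, 0.01390748]), np.float64(0.017121685139048024), 718) [0.55253179 0.01520593 0.12060329]
red 355 [ 0.54051925 -0.04606876  0.13547025]
brass 1 750 [0.5589885  0.04953052 0.12485233] [0.55116812 0.03614387 0.11417989] [0.56570195 0.06199921 0.13254423]
brass -1 8677 [ 0.53962191 -0.05066251  0.28637823] [ 0.46030263 -0.08404834  0.11484131] [ 0.61485765 -0.00612786  0.33007354]
```

View pics/m5.png

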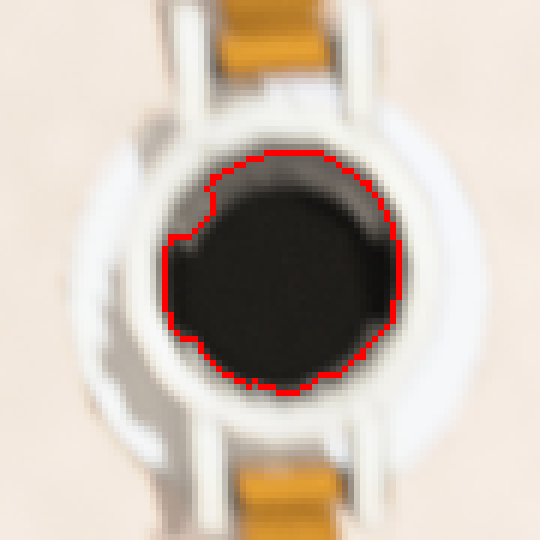

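{"name": "jog_arm", "arguments": {"targets": [2,0,1,1,0,2,0,1,1.5,0,2,0,0.5,1,0,2,0,0,0,0,2,0,0,0,0]}}

```text
time: 8.55
tool_pos: [0.5392, -0.036, 0.2241]
eef_rot: [-0.702, 0.702, -0.082, 0.082]
ft_force: [0.4, -0.1, -0.9]
width: 0.0251
```

Run:
```python
from h import *
p=vision.snapshot('wrist'); np.savez('w6.npz',**{k:v for k,v in p.items() if isinstance(v,np.ndarray)})
show()
print(mouthfit(p,[.5527,.015,.122],'pics/m6.png'))
u,v=proj(p,[.5527,.015,.122])[0].astype(int); print(u-45,v-45)
p5=dict(np.load('w5.npz'));print(ray_plane(p5,[[319.9,79.5]],.122))
print(vision.landmark_of('mouth',p)[:1])
cv2.imwrite('pics/w6.png',p['img'][:,:,::-1])
```

```text
t 8.6 pos [ 0.5392 -0.0363  0.2244] x [ 0.973 -0.231  0.   ] y [ 0. -0. -1.] F [ 0.5  0.4 -1. ] M [-0.02 -0.09 -0.03] w 0.0251 q6 -0.053
((array([0.55298224, 0.0138231 ]), np.float64(0.013655002378495814), 85), array([ 298,  113,   44,   44, 1289], dtype=int32))
273 88
[[0.55272629 0.01531831 0.122     ]]
[{'centre': [0.5523, 0.0107, 0.1265], 'confidence': 0.71}]
```

View pics/m6.png

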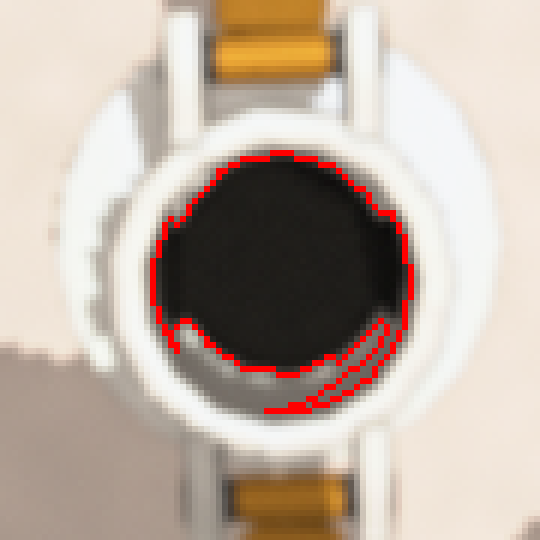

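View pics/w6.png

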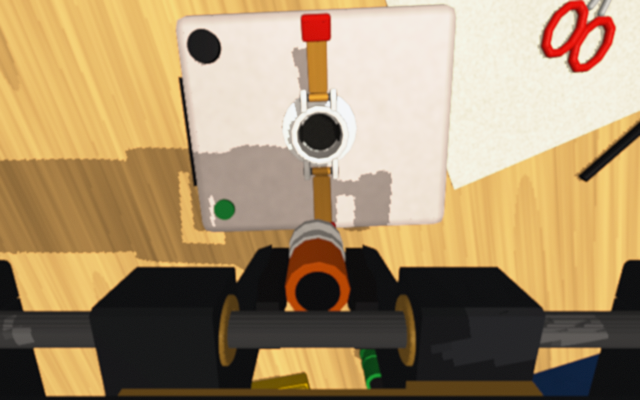

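Run:
```python
from h import *
p=dict(np.load('w6.npz'));p5=dict(np.load('w5.npz'));s=st()
c=ray_plane(p,[[319.3,134.2]],.122);print(c,ray_plane(p5,[[319.4,79.2]],.122))
hg=ray_plane(p,[[318.3,97.2],[321.2,170.5]],.120);print(hg,hg.mean(0));d=hg[0]-hg[1];print('yaw from hinges',np.degrees(np.arctan2(-d[0],d[1])),np.linalg.norm(d))
W=cloud(p);h=cv2.cvtColor(p['img'],cv2.COLOR_RGB2HSV)
b=((h[...,0]<22)|(h[...,0]>175))&(h[...,1]>150)&(np.hypot(W[...,0]-.5527,W[...,1]-.015)<.085)&(W[...,2]>.112)&(W[...,2]<.17)
u0=proj(p,[.5527,.015,.122])[0]
rows=[]
S=s['R'][:,[0,2]].T[:, :2]
for a,bb in((20,75),(180,215)):
    mm=b.copy();mm[:a]=0;mm[bb:]=0;mm[:,:295]=0;mm[:,345:]=0
    P=W[mm];print(mm.sum(),np.median(P,0),P.min(0),P.max(0));rows.append(np.median(P,0))
d=rows[0]-rows[1];print('yaw arms',np.degrees(np.arctan2(-d[0],d[1])),'tool yaw',np.degrees(np.arctan2(s['R'][1,0],s['R'][0,0])))
# deck edges: station outline by minAreaRect
m=((W[...,2]>.05)&(W[...,2]<.068)).astype(np.uint8)
```

```text
[[0.55292621 0.01440782 0.122     ]] [[0.55243612 0.01558714 0.122     ]]
[[ 0.55755029  0.03681163  0.12      ]
 [ 0.54866504 -0.00936102  0.12      ]] [0.55310766 0.0137253  0.12      ]
yaw from hinges -10.89258589322002 0.04701980548790538
1209 [0.56246657 0.0662632  0.13461131] [0.5546661  0.04885921 0.12376256] [0.57230152 0.07788731 0.14265643]
561 [ 0.5451862  -0.02586346  0.12547332] [ 0.53834552 -0.03755554  0.11819983] [ 0.55231304 -0.01435167  0.13151453]
yaw arms -10.62363173336899 tool yaw -13.37278949766675
```

{"name": "jog_arm", "arguments": {"targets": [2,0,0,0,-2.6,2,0,0,1,0,2,0.2,0,2,0,2,0.18,0,1.5,0,2,0,0,0.7,0,2,0,0,0,0,2,0,2,0,0,2,0,1.5,0,0,2,0,0.8,0,0,2,0,0,0,0]}}

```text
time: 9.65
tool_pos: [0.5522, 0.0137, 0.1805]
eef_rot: [0.704, -0.704, 0.067, -0.066]
ft_force: [0.1, -0.7, -0.2]
width: 0.0251
```

Run:
```python
from h import *
s=st();show(s)
for n in('side','wrist','top'):
    p=vision.snapshot(n); cv2.imwrite(f'pics/{n}7.png',p['img'][:,:,::-1])
    if n!='wrist':
        u,v=proj(p,[.553,.0145,.13])[0].astype(int);cv2.imwrite(f'pics/{n}7c.png',cv2.resize(p['img'][v-50:v+50,u-60:u+60,::-1],None,fx=6,fy=6,interpolation=2))
print(to([.5528,.0140,.1745]))
```

```text
t 9.65 pos [0.5522 0.0137 0.1805] x [ 0.982 -0.187 -0.002] y [-0.002  0.    -1.   ] F [ 0.1 -0.7 -0.2] M [-0.03 -0.09 -0.05] w 0.0251 q6 -0.001
[-0.01027947  0.75139674  0.01901541]
```

View pics/wrist7.png

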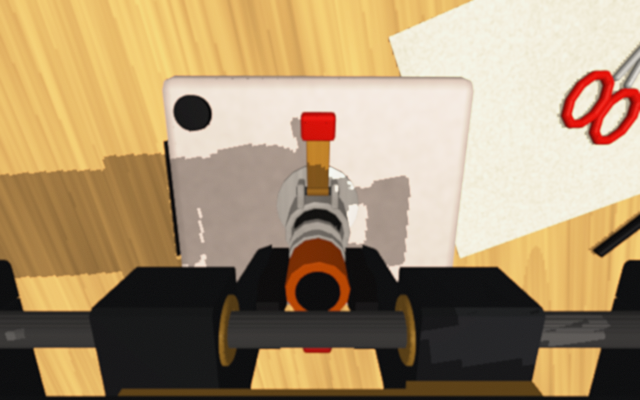

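View pics/side7c.png

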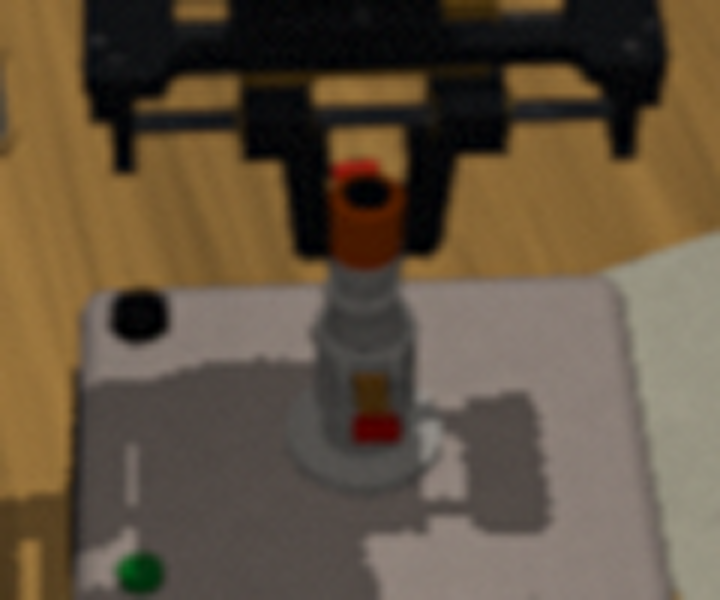

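{"name": "jog_arm", "arguments": {"targets": [2,0,0.4,0,0,2,0,0.3,0,0,2,0,0.3,0,0,2,0,0.2,0,0,2,0,0,0,0]}}

```text
time: 10.3
tool_pos: [0.5524, 0.0141, 0.1689]
eef_rot: [0.704, -0.704, 0.067, -0.066]
ft_force: [-0.4, 1.5, -1.3]
width: 0.0256
```

Run:
```python
from h import *
show()
```

```text
t 10.3 pos [0.5524 0.0141 0.1689] x [ 0.982 -0.187 -0.001] y [-0.001  0.    -1.   ] F [-0.4  1.5 -1.3] M [-0.04 -0.06  0.03] w 0.0256 q6 -0.001
```

{"name": "jog_arm", "arguments": {"targets": [2,0,0.2,0,0,2,0,0.2,0,0,2,0,0.1,0,0,2,0,0,0,0]}}

```text
time: 10.7
tool_pos: [0.5527, 0.0139, 0.1642]
eef_rot: [-0.704, 0.704, -0.066, 0.067]
ft_force: [2.1, -0.7, -1.4]
width: 0.0253
```

Run:
```python
from h import *
show()
```

```text
t 10.7 pos [0.5527 0.0139 0.1642] x [ 0.982 -0.187  0.001] y [ 0.001 -0.    -1.   ] F [ 2.1 -0.7 -1.4] M [-0.24 -0.39  0.01] w 0.0253 q6 -0.001
```

{"name": "jog_arm", "arguments": {"targets": [2,0.04,0,0,0,2,0,0.1,0,0,2,0,0.1,0,0,2,0,0.1,0,0,2,0,0,0,0]}}

```text
time: 11.2
tool_pos: [0.553, 0.0139, 0.1612]
eef_rot: [-0.704, 0.704, -0.066, 0.066]
ft_force: [0.7, -1.3, -0.3]
width: 0.0251
```

Run:
```python
from h import *
show()
```

```text
t 11.2 pos [0.553  0.0139 0.1612] x [ 0.982 -0.187  0.   ] y [ 0. -0. -1.] F [ 0.7 -1.3 -0.3] M [-0.33 -0.32 -0.01] w 0.0251 q6 -0.001
```

{"name": "jog_arm", "arguments": {"targets": [2,0.02,0.1,-0.02,0,2,0,0.2,0,0,2,0,0.2,0,0,2,0,0.2,0,0,2,0,0.1,0,0,2,0,0,0,0]}}

```text
time: 11.8
tool_pos: [0.553, 0.0138, 0.153]
eef_rot: [0.704, -0.704, 0.067, -0.066]
ft_force: [0.5, -0.6, -1.3]
width: 0.0251
```

Run:
```python
from h import *
show()
```

```text
t 11.8 pos [0.553  0.0138 0.153 ] x [ 0.982 -0.187 -0.   ] y [-0.  0. -1.] F [ 0.5 -0.6 -1.3] M [-0.16 -0.12 -0.03] w 0.0251 q6 -0.001
```

{"name": "jog_arm", "arguments": {"targets": [2,0,0.1,0,0,2,0,0.1,0,0,2,0,0.1,0,0]}}

```text
time: 12.1
tool_pos: [0.553, 0.0138, 0.1502]
eef_rot: [0.704, -0.704, 0.066, -0.066]
ft_force: [0.3, -1.2, -0.3]
width: 0.0248
```

{"name": "jog_arm", "arguments": {"targets": [2,0,0.1,0,0,2,0,0.1,0,0]}}

```text
time: 12.3
tool_pos: [0.5532, 0.0137, 0.1485]
eef_rot: [-0.704, 0.704, -0.066, 0.067]
ft_force: [-0.8, 0.1, 6.1]
width: 0.0249
```

{"name": "jog_arm", "arguments": {"targets": [2,0,0.1,0,0,2,0,0.1,0,0]}}

```text
time: 12.5
tool_pos: [0.5533, 0.0136, 0.1472]
eef_rot: [-0.704, 0.704, -0.066, 0.067]
ft_force: [-1.8, -1.6, 10.9]
width: 0.0252
```

{"name": "jog_arm", "arguments": {"targets": [2,0,0.1,0,0,2,0,0.1,0,0]}}

```text
time: 12.7
tool_pos: [0.5532, 0.0136, 0.1452]
eef_rot: [-0.704, 0.704, -0.066, 0.067]
ft_force: [-1.2, -0.3, 5.6]
width: 0.0254
```

{"name": "jog_arm", "arguments": {"targets": [2,0,0.1,0,0,2,0,0.05,0,0]}}

```text
time: 12.9
tool_pos: [0.5531, 0.0136, 0.1433]
eef_rot: [-0.704, 0.704, -0.066, 0.067]
ft_force: [-1.9, -1.3, 4.2]
width: 0.0254
```

Run:
```python
from h import *
show()
```

```text
t 12.9 pos [0.5531 0.0136 0.1433] x [ 0.982 -0.187  0.001] y [ 0.001 -0.    -1.   ] F [-1.9 -1.3  4.2] M [-0.27  0.13  0.03] w 0.0254 q6 -0.001
```

{"name": "jog_arm", "arguments": {"targets": [2,0,0.1,0,0,2,0,0,0,0]}}

```text
time: 13.1
tool_pos: [0.5531, 0.0136, 0.1419]
eef_rot: [-0.704, 0.704, -0.066, 0.066]
ft_force: [-1.2, -1.5, 3.5]
width: 0.0253
```

{"name": "jog_arm", "arguments": {"targets": [2,0,0.1,0,0,2,0,0,0,0]}}

```text
time: 13.3
tool_pos: [0.5531, 0.0136, 0.1413]
eef_rot: [-0.704, 0.704, -0.066, 0.067]
ft_force: [-2.6, -2.1, 7.7]
width: 0.0252
```

{"name": "jog_arm", "arguments": {"targets": [2,0,0.08,0,0,2,0,0,0,0]}}

```text
time: 13.5
tool_pos: [0.5532, 0.0136, 0.1409]
eef_rot: [-0.704, 0.704, -0.066, 0.067]
ft_force: [-3.3, -2.2, 11.3]
width: 0.0255
```

{"name": "jog_arm", "arguments": {"targets": [2,0,0.06,0,0,2,0,0,0,0]}}

```text
time: 13.7
tool_pos: [0.5532, 0.0136, 0.1408]
eef_rot: [-0.704, 0.704, -0.066, 0.067]
ft_force: [-4.4, -2.0, 14.1]
width: 0.0251
```

{"name": "jog_arm", "arguments": {"targets": [2,-0.03,0.06,0,0,2,0,0,0,0]}}

```text
time: 13.9
tool_pos: [0.5531, 0.0136, 0.1407]
eef_rot: [-0.704, 0.704, -0.065, 0.067]
ft_force: [-4.8, -1.7, 18.2]
width: 0.0253
```

Run:
```python
from h import *
show()
for n in('side','wrist'):
    p=vision.snapshot(n)
    if n=='wrist': cv2.imwrite('pics/w8.png',p['img'][:,:,::-1])
    else:
        u,v=proj(p,[.553,.0145,.13])[0].astype(int);cv2.imwrite(f'pics/{n}8c.png',cv2.resize(p['img'][v-50:v+50,u-60:u+60,::-1],None,fx=6,fy=6,interpolation=2))
```

```text
t 13.9 pos [0.5531 0.0136 0.1407] x [ 0.982 -0.187  0.003] y [ 0.003 -0.001 -1.   ] F [-4.8 -1.7 18.2] M [-0.25  0.84 -0.01] w 0.0253 q6 -0.001
```

View pics/side8c.png

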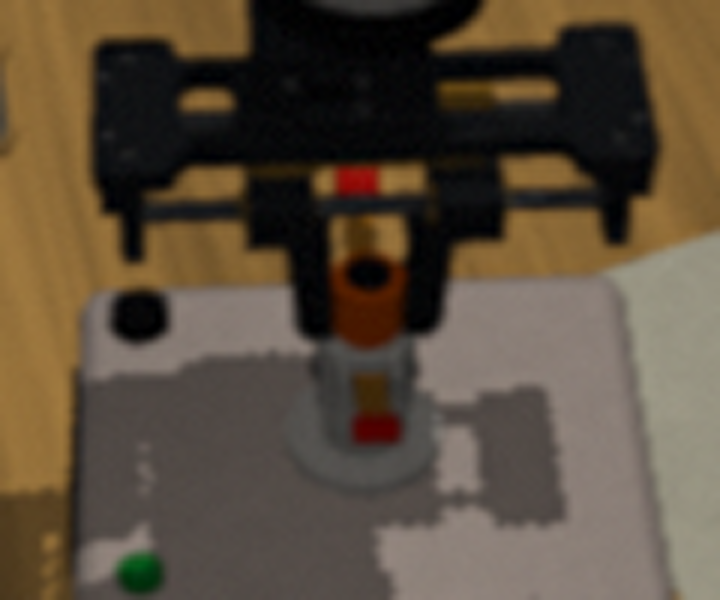

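View pics/w8.png

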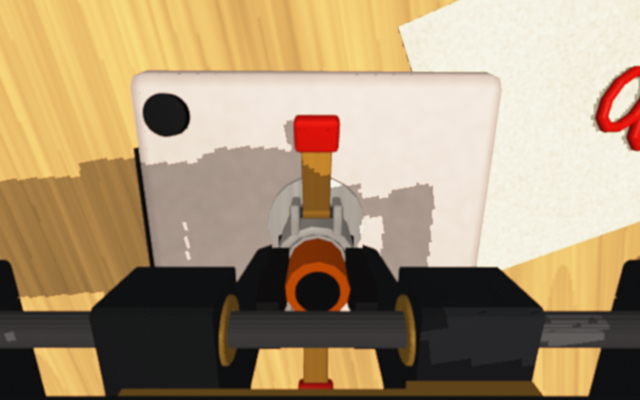

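{"name": "jog_arm", "arguments": {"targets": [2,0.03,-0.1,0,0,2,0,-0.12,0,0,2,0,0,0,0]}}

```text
time: 14.3
tool_pos: [0.5531, 0.0136, 0.1413]
eef_rot: [-0.704, 0.704, -0.066, 0.067]
ft_force: [-2.5, -1.5, 7.7]
width: 0.0248
```

{"name": "jog_arm", "arguments": {"targets": [3,0,0,0,0,4,0,0,0,0,5,0,0,0,0,5,0,0,0,0]}}

```text
time: 14.7
tool_pos: [0.553, 0.0138, 0.1407]
eef_rot: [0.704, -0.704, 0.067, -0.066]
ft_force: [1.2, 0.2, 0.0]
width: 0.0497
```

Run:
```python
from h import *
show()
p=vision.snapshot('wrist');cv2.imwrite('pics/w9.png',p['img'][:,:,::-1])
```

```text
t 14.7 pos [0.553  0.0138 0.1407] x [ 0.982 -0.187 -0.001] y [-0.  0. -1.] F [1.2 0.2 0. ] M [-0.06 -0.03  0.04] w 0.0497 q6 -0.001
```

View pics/w9.png

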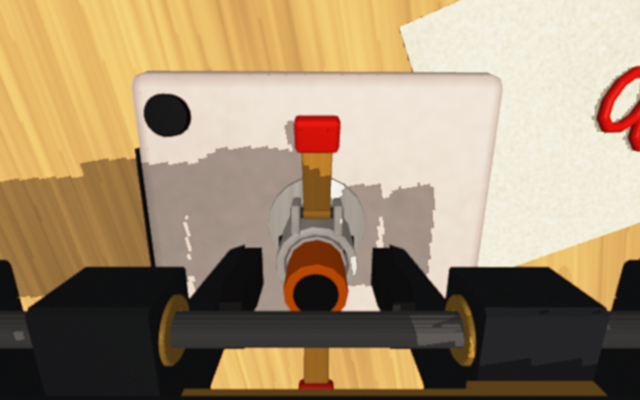

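{"name": "jog_arm", "arguments": {"targets": [5,0,-1,0,0,5,0,-2.5,0,0,5,0,-2.5,0,0,5,0,-2.5,0,0,8.8,0,-1.5,-2,0,8.8,0,0,-2.5,0,8.8,0,0,-2.5,0,8.8,0,0,0,0]}}

```text
time: 15.55
tool_pos: [0.5397, -0.0571, 0.2417]
eef_rot: [-0.704, 0.704, -0.067, 0.068]
ft_force: [-0.5, 0.3, 0.3]
width: 0.0799
```

Run:
```python
from h import *
show()
c=np.array([.553,.0143])
for n in('side','top','wrist'):
    p=vision.snapshot(n);W=cloud(p);m=orange(p)>0
    cv2.imwrite(f'pics/{n}10.png',p['img'][:,:,::-1])
    if n=='wrist': np.savez('w10.npz',**{k:v for k,v in p.items() if isinstance(v,np.ndarray)})
    d=np.hypot(*(np.moveaxis(W[...,:2],-1,0)-c[:,None,None]))
    mm=m&(d<.02)&(W[...,2]>.1);P=W[mm]
    print(n,mm.sum(),'z pct',np.percentile(P[:,2],[5,50,80,95]) if len(P) else '')
    # top ring
    t=P[P[:,2]>np.percentile(P[:,2],50)] if len(P) else P
    if len(t): print(' top mean',t.mean(0), (t.min(0)+t.max(0))/2)
    rr=(d<.019)&(d>.0145)&(W[...,2]>.115)&(W[...,2]<.13);print(' rim z',rr.sum(),np.median(W[rr][:,2]) if rr.sum() else '')
    for o in('spout_top','mouth'): print(o,[(r['centre'],r['confidence']) for r in vision.landmark_of(o,p) if abs(r['centre'][1])<.1])
```

```text
t 15.55 pos [ 0.5397 -0.0571  0.2417] x [ 0.982 -0.19   0.001] y [ 0.001 -0.001 -1.   ] F [-0.5  0.3  0.3] M [-0.04 -0.08 -0.  ] w 0.0799 q6 -0.133
side 44 z pct [0.14316822 0.14731371 0.14907602 0.14995126]
 top mean [0.55232723 0.00880977 0.14897862] [0.55125388 0.01100549 0.14916195]
 rim z 52 0.12252771165980683
spout_top [([0.5527, 0.0166, 0.149], 0.48)]
mouth [([0.5513, 0.0116, 0.1213], 0.92)]
top 0 z pct 
 rim z 14 0.12051516246481989
spout_top []
mouth [([0.5559, 0.0148, 0.1225], 0.7)]
wrist 168 z pct [0.14517324 0.14627888 0.14682121 0.14728046]
 top mean [0.55014727 0.01244568 0.14678564] [0.5526896  0.01380036 0.14702896]
 rim z 939 0.120410672549213
spout_top [([0.5501, 0.0166, 0.1493], 0.89)]
mouth []
```

View pics/wrist10.png

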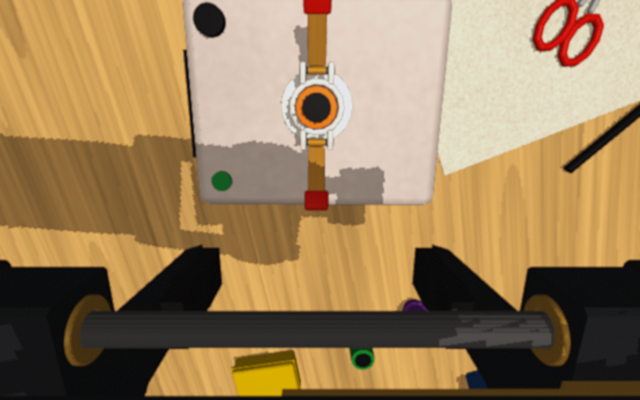

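Wrist: the spout top is 26.4 mm above the rim. Side: 26.5 mm. Home is 26 mm, so the spout is seated, and both arms are still raised. Next I'll turn the jaws to station y, move above the coupler and re-check centring.

{"name": "jog_arm", "arguments": {"targets": [8.8,0,0,0,-8.5,8.8,0,0,0,-8.5,8.8,0,0,0,-8.5,8.8,0,0,0,-8.5,8.8,0,0,0,-8.5,8.8,0,0,0,-8.5,8.8,0,0,0,-8.5,8.8,0,0,0,-8.5,8.8,0,0,0,-8.5,8.8,0,0,0,-8.5]}}

```text
time: 17.0
tool_pos: [0.54, -0.0548, 0.2409]
eef_rot: [0.563, -0.562, -0.428, 0.428]
ft_force: [-0.6, 0.3, 0.3]
width: 0.0879
```

{"name": "jog_arm", "arguments": {"targets": [8.8,0,0,0,-5,8.8,1.5,0,-2,0,8.8,2.2,0,-2,0,8.8,2.2,0,-2,0,8.8,1.3,0,0,0,8.8,0,0,0,0,8.8,0,0,0,0]}}

```text
time: 17.7
tool_pos: [0.6116, 0.0044, 0.241]
eef_rot: [0.545, -0.545, -0.451, 0.451]
ft_force: [-1.0, -1.2, -0.1]
width: 0.0875
```

Run:
```python
from h import *
s=st();show(s);print(to([.553,.014,s['tool_pos'][2]]))
p=vision.snapshot('wrist');cv2.imwrite('pics/w11.png',p['img'][:,:,::-1]);np.savez('w11.npz',**{k:v for k,v in p.items() if isinstance(v,np.ndarray)})
W=cloud(p);h=cv2.cvtColor(p['img'],cv2.COLOR_RGB2HSV)
d=np.hypot(W[...,0]-.553,W[...,1]-.014)
red=((h[...,0]<4)|(h[...,0]>175))&(h[...,1]>180)&(d<.1)&(W[...,2]>.11)
for q in(1,-1):
    m=red&(q*(W[...,1]-.014)>.02);print(q,m.sum(),W[m].mean(0) if m.sum() else '', W[m].max(0) if m.sum() else '',np.argwhere(m).mean(0))
for o in ('cam_left_tip','cam_right_tip','mouth','spout_top'):
    print(o,[(r['centre'],r['confidence']) for r in vision.landmark_of(o,p)][:2])
```

```text
t 17.7 pos [0.6116 0.0044 0.241 ] x [ 0.186  0.982 -0.   ] y [-0.001 -0.    -1.   ] F [-1.  -1.2 -0.1] M [ 0.01 -0.12 -0.02] w 0.0875 q6 -1.569
[-1.51672526e-01  2.79818893e-03  5.93668988e+00]
1 494 [0.56396416 0.0725712  0.13891272] [0.57227049 0.07954381 0.14272263] [121.82591093 407.24089069]
-1 486 [ 0.540817   -0.04707479  0.13567564] [ 0.54922872 -0.04032759  0.13876804] [120.91358025 217.77983539]
cam_left_tip [([0.566, 0.0778, 0.1402], 0.81)]
cam_right_tip [([0.5419, -0.0521, 0.1384], 0.65)]
mouth [([0.5525, 0.0162, 0.1489], 0.2)]
spout_top [([0.622, -0.2369, 0.0529], 0.92), ([0.5487, 0.0154, 0.1492], 0.69)]
```

View pics/w11.png

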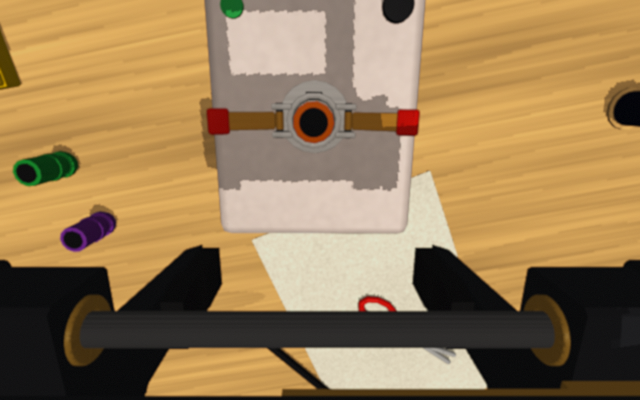

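Run:
```python
from h import *
p=dict(np.load('w11.npz'));m=orange(p);m[:90]=0;m[155:]=0;m[:,:285]=0;m[:,:340]*=1;m[:,340:]=0
c=max(cv2.findContours(m,cv2.RETR_EXTERNAL,cv2.CHAIN_APPROX_NONE)[0],key=cv2.contourArea)[:,0,:]
print(len(c),c.min(0),c.max(0));r=rob(ray_plane(p,c,.147));print(r,to([*r[0],.241]))
g=p['img'].sum(2);mm=np.zeros_like(m);mm[105:140,298:330]=g[105:140,298:330]<110
c=max(cv2.findContours(mm,cv2.RETR_EXTERNAL,cv2.CHAIN_APPROX_NONE)[0],key=cv2.contourArea)[:,0,:]
r=rob(ray_plane(p,c,.147));print('hole',r,to([*r[0],.241]))
# cup flanges/hinge brass ends symmetrical: red tips outer edges
for P in ([.56396,.07257,.1389],[.54082,-.04707,.1357],[.553,.014,.241]): print(to(P))
```

```text
110 [294 102] [333 141]
(array([0.55233929, 0.01366494]), np.float64(0.011808771776478773), 66) [-0.15648286  0.02375288  6.04694755]
hole (array([0.55255013, 0.0136012 ]), np.float64(0.00823264410283363), 75) [-0.15878427  0.02375912  6.02504092]
[ 5.84820308 10.23332057  6.0146756 ]
[-6.3374708  10.5542097   6.04064245]
[-0.11116458  0.0237658   5.98834456]
```

{"name": "jog_arm", "arguments": {"targets": [8.8,-0.14,0,1.5,0,8.8,0,0,2.5,0,8.8,0,0,2,0,8.8,0,2,0,0,8.8,0,2,0,0,8.8,0,2,0,0,8.8,0,0.6,0,0,8.8,0,0,0,0,8.8,0,0,0,0]}}

```text
time: 18.85
tool_pos: [0.5535, 0.0141, 0.1759]
eef_rot: [-0.544, 0.545, 0.451, -0.45]
ft_force: [0.3, -0.4, -0.1]
width: 0.0879
```

Run:
```python
from h import *
s=st();show(s);print(to([.5528,.0138,s['tool_pos'][2]]))
for n in('side','wrist'):
    p=vision.snapshot(n)
    if n=='wrist': cv2.imwrite('pics/w12.png',p['img'][:,:,::-1])
    else:
        u,v=proj(p,[.553,.0145,.14])[0].astype(int);cv2.imwrite(f'pics/{n}12c.png',cv2.resize(p['img'][v-50:v+50,u-60:u+60,::-1],None,fx=6,fy=6,interpolation=2))
```

```text
t 18.85 pos [0.5535 0.0141 0.1759] x [ 0.187  0.982 -0.   ] y [ 0.001 -0.    -1.   ] F [ 0.3 -0.4 -0.1] M [ 0.04 -0.17  0.01] w 0.0879 q6 -1.571
[-4.32228077e-02 -9.20552223e-05  6.70146681e-02]
```

View pics/w12.png

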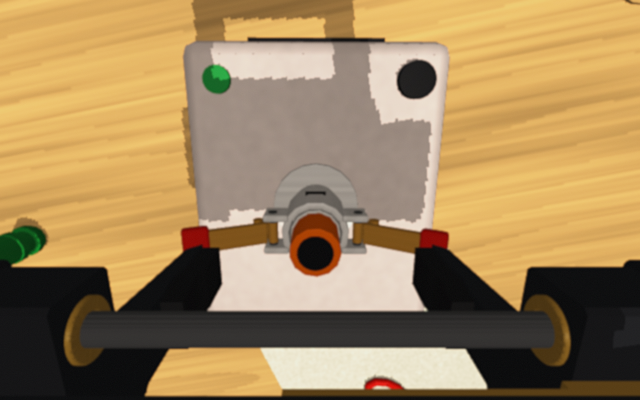

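View pics/side12c.png

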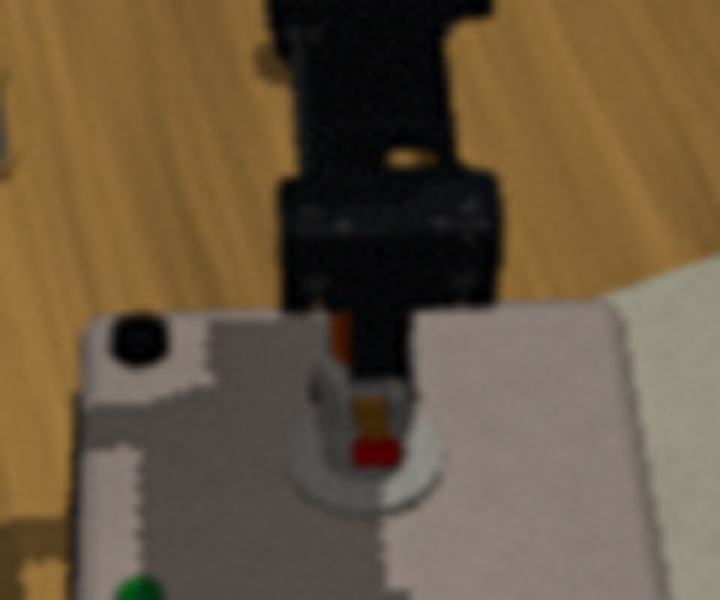

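{"name": "jog_arm", "arguments": {"targets": [8.8,-0.03,0.4,0.04,0,8.8,0,0.4,0,0,8.8,0,0.4,0,0,8.8,0,0.4,0,0,8.8,0,0.4,0,0]}}

```text
time: 19.45
tool_pos: [0.5527, 0.0141, 0.1545]
eef_rot: [0.545, -0.545, -0.451, 0.451]
ft_force: [0.1, -0.5, 0.2]
width: 0.0882
```

{"name": "jog_arm", "arguments": {"targets": [8.8,0,0.3,0,0,8.8,0,0.3,0,0,8.8,0,0.3,0,0]}}

```text
time: 19.75
tool_pos: [0.5532, 0.014, 0.1465]
eef_rot: [-0.544, 0.545, 0.451, -0.45]
ft_force: [-0.4, 0.1, 9.0]
width: 0.088
```

Run:
```python
from h import *
show()
p=vision.snapshot('wrist');cv2.imwrite('pics/w13.png',p['img'][:,:,::-1])
```

```text
t 19.75 pos [0.5532 0.014  0.1465] x [ 0.187  0.982 -0.   ] y [ 0.002 -0.    -1.   ] F [-0.4  0.1  9. ] M [ 0.03  0.03 -0.01] w 0.088 q6 -1.571
```

View pics/w13.png

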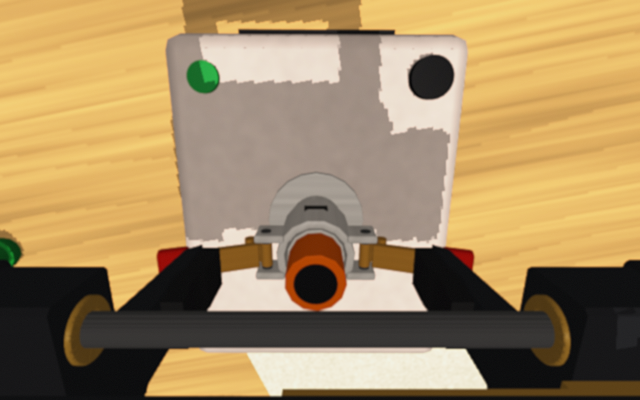

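{"name": "jog_arm", "arguments": {"targets": [8.8,0,0.3,0,0,8.8,0,0.3,0,0,8.8,0,0.3,0,0]}}

```text
time: 20.1
tool_pos: [0.5535, 0.0139, 0.138]
eef_rot: [-0.544, 0.546, 0.451, -0.45]
ft_force: [-0.5, -0.2, 9.4]
width: 0.0884
```

{"name": "jog_arm", "arguments": {"targets": [8.8,0,0.3,0,0,8.8,0,0.3,0,0,8.8,0,0.3,0,0]}}

```text
time: 20.4
tool_pos: [0.5536, 0.0139, 0.1293]
eef_rot: [-0.544, 0.546, 0.452, -0.45]
ft_force: [-0.9, -0.6, 12.5]
width: 0.0877
```

Run:
```python
from h import *
show()
p=vision.snapshot('wrist');cv2.imwrite('pics/w14.png',p['img'][:,:,::-1])
```

```text
t 20.4 pos [0.5536 0.0139 0.1293] x [ 0.187  0.982 -0.   ] y [ 0.003 -0.001 -1.   ] F [-0.9 -0.6 12.5] M [0.02 0.07 0.  ] w 0.0877 q6 -1.571
```

View pics/w14.png

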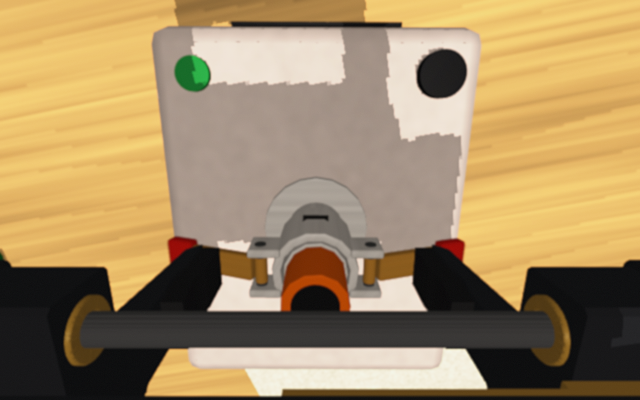

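{"name": "jog_arm", "arguments": {"targets": [8.8,0,0.3,0,0,8.8,0,0.3,0,0]}}

```text
time: 20.65
tool_pos: [0.5538, 0.0139, 0.1234]
eef_rot: [-0.544, 0.546, 0.452, -0.45]
ft_force: [-0.4, 0.6, 11.7]
width: 0.0881
```

{"name": "jog_arm", "arguments": {"targets": [8.8,0,0.3,0,0,8.8,0,0.3,0,0]}}

```text
time: 20.85
tool_pos: [0.5538, 0.0138, 0.1172]
eef_rot: [-0.544, 0.546, 0.452, -0.45]
ft_force: [-0.8, 0.5, 10.8]
width: 0.0878
```

{"name": "jog_arm", "arguments": {"targets": [8.8,0,0.3,0,0,8.8,0,0.2,0,0,8.8,0,0,0,0]}}

```text
time: 21.15
tool_pos: [0.5535, 0.0139, 0.1116]
eef_rot: [-0.544, 0.545, 0.451, -0.45]
ft_force: [0.9, 0.4, 5.2]
width: 0.0876
```

Run:
```python
from h import *
show()
for n in('side','wrist'):
    p=vision.snapshot(n)
    if n=='wrist': cv2.imwrite('pics/w15.png',p['img'][:,:,::-1])
    else:
        u,v=proj(p,[.553,.0145,.12])[0].astype(int);cv2.imwrite(f'pics/{n}15c.png',cv2.resize(p['img'][v-50:v+50,u-60:u+60,::-1],None,fx=6,fy=6,interpolation=2))
```

```text
t 21.15 pos [0.5535 0.0139 0.1116] x [ 0.187  0.982 -0.   ] y [ 0.003 -0.001 -1.   ] F [0.9 0.4 5.2] M [-0.02 -0.28 -0.  ] w 0.0876 q6 -1.571
```

View pics/w15.png

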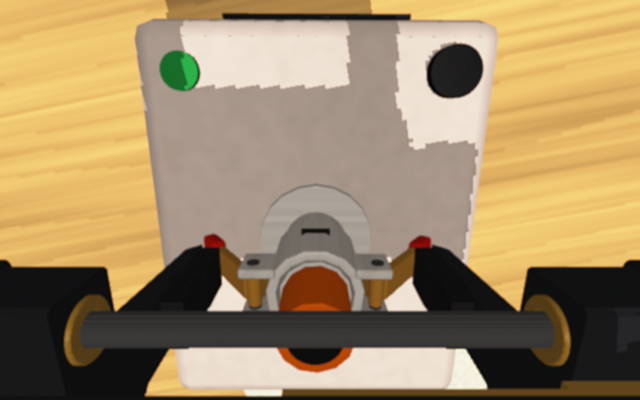

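View pics/side15c.png

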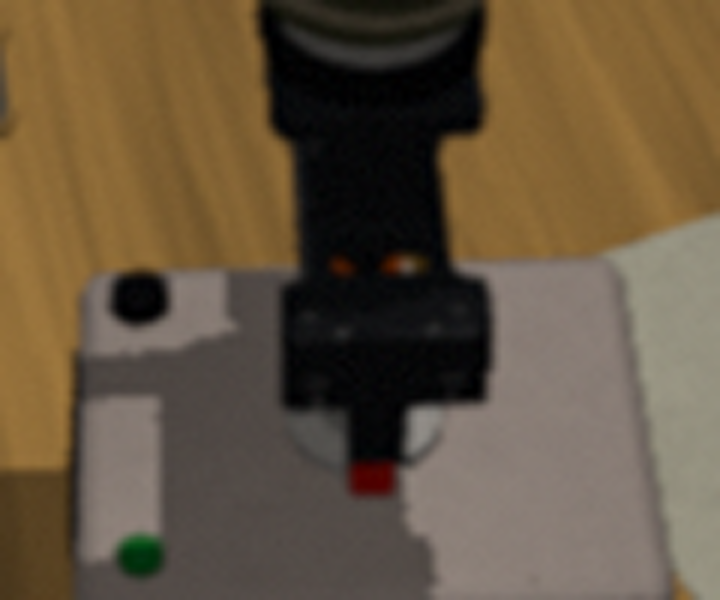

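{"name": "jog_arm", "arguments": {"targets": [8.4,0,0,0,0,8.0,0,0,0,0,7.6,0,0,0,0,7.2,0,0,0,0,6.8,0,0,0,0,6.8,0,0,0,0]}}

```text
time: 21.85
tool_pos: [0.5523, 0.0142, 0.1105]
eef_rot: [0.545, -0.544, -0.451, 0.451]
ft_force: [0.6, -0.5, -3.5]
width: 0.0681
```

Run:
```python
from h import *
show()
p=vision.snapshot('wrist');cv2.imwrite('pics/w16.png',p['img'][:,:,::-1])
p=dict(np.load('w11.npz'));W=cloud(p);s=st()
# plates in w11 : points z .108-.125 outside cup radius, in station frame
yw=np.radians(-10.8);c=np.array([.5527,.0138]);ex=np.array([np.cos(yw),np.sin(yw)]);ey=np.array([-ex[1],ex[0]])
q=W[...,:2]-c;X=q@ex;Y=q@ey;Z=W[...,2]
h=cv2.cvtColor(p['img'],cv2.COLOR_RGB2HSV)
m=(Z>.105)&(Z<.13)&(abs(X)<.016)&(abs(X)>.006)&(abs(Y)<.05)&(abs(Y)>.02)&(h[...,1]<70)
for sg in(1,-1):
    k=m&(sg*Y>0);print(sg,k.sum(),'Y',np.percentile(abs(Y[k]),[5,50,95,100]),'X',X[k].min(),X[k].max(),'Z',np.percentile(Z[k],[5,50,95]))
cv2.imwrite('pics/w11c.png',cv2.resize(p['img'][80:165,250:385,::-1],None,fx=5.8,fy=5.8,interpolation=2))
```

```text
t 21.85 pos [0.5523 0.0142 0.1105] x [0.187 0.982 0.   ] y [-0.001  0.    -1.   ] F [ 0.6 -0.5 -3.5] M [ 0.02 -0.23 -0.02] w 0.0681 q6 -1.571
1 173 Y [0.02053601 0.0239582  0.02791409 0.02805357] X -0.011483347190856027 0.011387609861850854 Z [0.11663149 0.12125295 0.12256623]
-1 196 Y [0.02054632 0.02427643 0.02853085 0.02913357] X -0.012106893595322004 0.01183069913449134 Z [0.11651402 0.12115571 0.1224635 ]
```

View pics/w16.png

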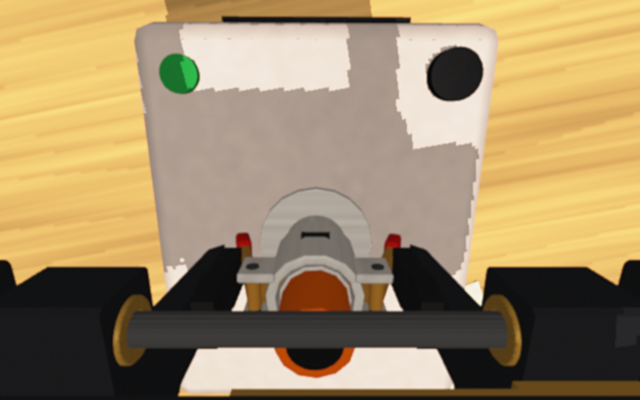

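View pics/w11c.png

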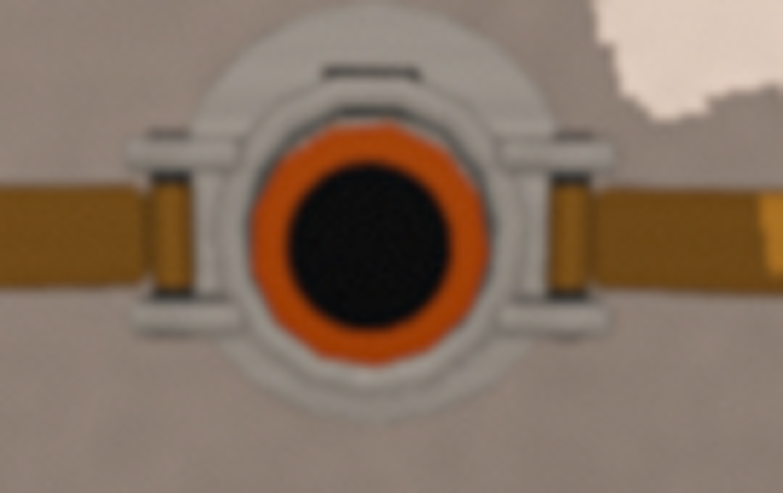

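{"name": "jog_arm", "arguments": {"targets": [6.5,0,0,0,0,6.2,0,0,0,0,6.0,0,0,0,0,5.8,0,0,0,0,5.8,0,0,0,0]}}

```text
time: 22.4
tool_pos: [0.5524, 0.0142, 0.1107]
eef_rot: [0.545, -0.544, -0.451, 0.451]
ft_force: [-0.8, 0.3, -5.7]
width: 0.0581
```

{"name": "jog_arm", "arguments": {"targets": [5.7,0,0,0,0,5.6,0,0,0,0,5.5,0,0,0,0,5.5,0,0,0,0]}}

```text
time: 22.8
tool_pos: [0.5525, 0.0141, 0.1108]
eef_rot: [0.545, -0.545, -0.451, 0.451]
ft_force: [-2.2, -0.7, -6.5]
width: 0.0551
```

Run:
```python
from h import *
show()
p=vision.snapshot('wrist');cv2.imwrite('pics/w17.png',p['img'][:,:,::-1])
```

```text
t 22.8 pos [0.5525 0.0141 0.1108] x [ 0.187  0.982 -0.   ] y [-0.001  0.    -1.   ] F [-2.2 -0.7 -6.5] M [ 0.07  0.15 -0.07] w 0.0551 q6 -1.571
```

View pics/w17.png

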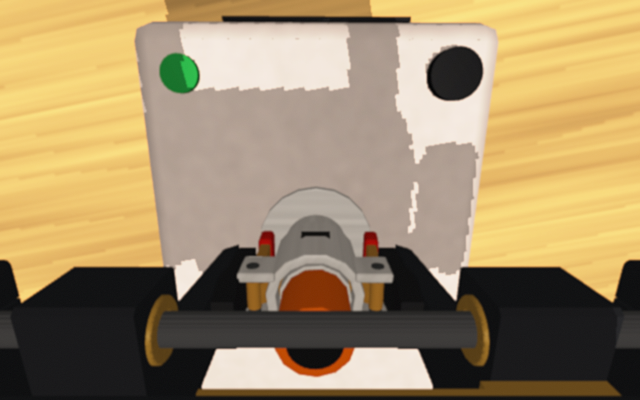

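{"name": "jog_arm", "arguments": {"targets": [5.4,0,0,0,0,5.4,0,0,0,0]}}

```text
time: 23.05
tool_pos: [0.5525, 0.0139, 0.1108]
eef_rot: [0.545, -0.545, -0.451, 0.451]
ft_force: [-2.4, -1.8, -9.3]
width: 0.0541
```

{"name": "jog_arm", "arguments": {"targets": [5.3,0,0,0,0,5.3,0,0,0,0]}}

```text
time: 23.25
tool_pos: [0.5524, 0.0135, 0.1108]
eef_rot: [-0.545, 0.545, 0.45, -0.451]
ft_force: [-3.6, -4.5, -8.9]
width: 0.0532
```

{"name": "jog_arm", "arguments": {"targets": [5.2,0,0,0,0,5.2,0,0,0,0]}}

```text
time: 23.45
tool_pos: [0.5524, 0.0134, 0.1107]
eef_rot: [-0.545, 0.545, 0.45, -0.451]
ft_force: [-3.6, -4.1, -8.0]
width: 0.0522
```

Run:
```python
from h import *
show()
p=vision.snapshot('wrist');cv2.imwrite('pics/w18.png',p['img'][:,:,::-1])
```

```text
t 23.45 pos [0.5524 0.0134 0.1107] x [ 0.187  0.982 -0.001] y [-0.001 -0.001 -1.   ] F [-3.6 -4.1 -8. ] M [-0.72  0.4  -0.07] w 0.0522 q6 -1.571
```

View pics/w18.png

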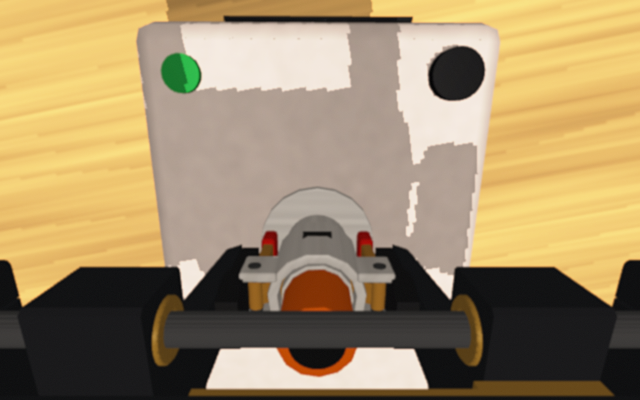

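{"name": "jog_arm", "arguments": {"targets": [5.2,-0.05,0,0,0,5.1,0,0,0,0,5.1,0,0,0,0]}}

```text
time: 23.8
tool_pos: [0.5524, 0.0134, 0.1108]
eef_rot: [0.545, -0.545, -0.451, 0.451]
ft_force: [-3.4, -2.8, -10.1]
width: 0.0524
```

{"name": "jog_arm", "arguments": {"targets": [5.0,0,0,0,0,5.0,0,0,0,0]}}

```text
time: 24.0
tool_pos: [0.5524, 0.0134, 0.1108]
eef_rot: [0.545, -0.545, -0.451, 0.451]
ft_force: [-3.3, -4.1, -9.6]
width: 0.0524
```

Run:
```python
from h import *
show()
p=vision.snapshot('wrist');cv2.imwrite('pics/w19.png',cv2.resize(p['img'][200:400,200:440,::-1],None,fx=3,fy=3,interpolation=2))
```

```text
t 24.0 pos [0.5524 0.0134 0.1108] x [ 0.187  0.982 -0.001] y [-0.001 -0.    -1.   ] F [-3.3 -4.1 -9.6] M [-0.81  0.44 -0.04] w 0.0524 q6 -1.572
```

View pics/w19.png

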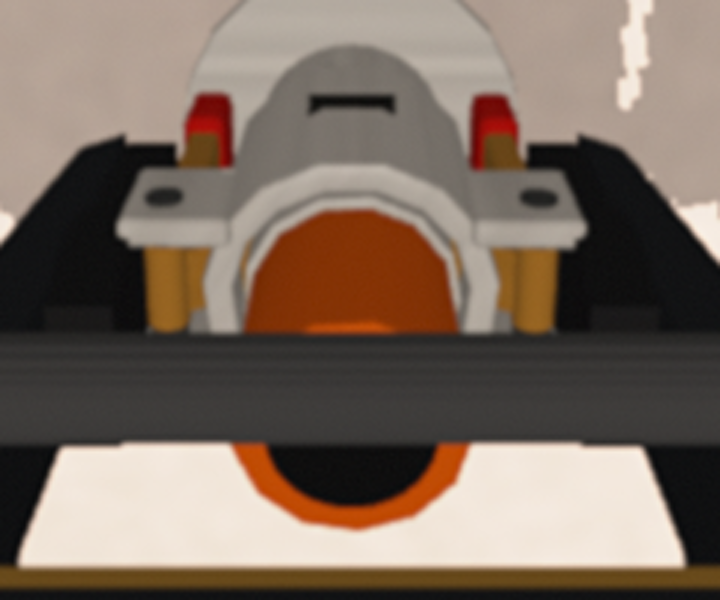

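Closing has stopped at 52.4 mm, with both arms symmetric and down. I'll open, retreat and verify.

{"name": "jog_arm", "arguments": {"targets": [5.4,0,0,0,0,6.0,0,0,0,0,7.0,0,0,0,0,8.0,0,0,0,0,8.0,0,0,0,0]}}

```text
time: 24.55
tool_pos: [0.5529, 0.0137, 0.1113]
eef_rot: [-0.544, 0.545, 0.451, -0.451]
ft_force: [-0.1, 0.5, -0.3]
width: 0.0796
```

{"name": "jog_arm", "arguments": {"targets": [8.0,0,-1,0,0,8.0,0,-2.5,0,0,8.0,0,-2.5,0,0,8.0,0,-2.5,0,0,8.0,0,-2,-2,0,8.0,0,-2,-2,0,8.0,0,0,-2,0,8.0,0,0,0,0]}}

```text
time: 25.35
tool_pos: [0.6129, 0.0019, 0.2366]
eef_rot: [-0.544, 0.545, 0.451, -0.45]
ft_force: [-0.7, -0.4, -0.2]
width: 0.0798
```

Run:
```python
from h import *
show()
c=np.array([.5527,.014])
yw=np.radians(-10.8);ex=np.array([np.cos(yw),np.sin(yw)]);ey=np.array([-ex[1],ex[0]])
for n in('side','top','wrist'):
    p=vision.snapshot(n);W=cloud(p);q=W[...,:2]-c;d=np.hypot(q[...,0],q[...,1]);Z=W[...,2];Y=q@ey
    h=cv2.cvtColor(p['img'],cv2.COLOR_RGB2HSV)
    red=((h[...,0]<4)|(h[...,0]>175))&(h[...,1]>150)&(d<.08)&(Z>.06)
    for sg in(1,-1):
        m=red&(sg*Y>0.01)
        if m.sum():print(n,'red',sg,m.sum(),'|Y|',np.percentile(abs(Y[m]),[5,50,95]).round(4),'Z',np.percentile(Z[m],[5,50,95]).round(4))
    m=(orange(p)>0)&(d<.02)&(Z>.13);rr=(d<.019)&(d>.0145)&(Z>.115)&(Z<.13)
    if m.sum():print(n,'top z',np.percentile(Z[m],[50,90]),'rim',np.median(Z[rr]))
    for o in('spout_top','spool_white','spool_navy','bead_box','cam_left_tip','cam_right_tip'):print('  ',o,[(r['centre'],r['confidence']) for r in vision.landmark_of(o,p)][:1])
    if n=='wrist':cv2.imwrite('pics/w20.png',p['img'][:,:,::-1]); np.savez('w20.npz',**{k:v for k,v in p.items() if isinstance(v,np.ndarray)})
    elif n=='side':
        u,v=proj(p,[.553,.0145,.1])[0].astype(int);cv2.imwrite(f'pics/{n}20c.png',cv2.resize(p['img'][v-50:v+50,u-60:u+60,::-1],None,fx=6,fy=6,interpolation=2))
```

```text
t 25.35 pos [0.6129 0.0019 0.2366] x [0.187 0.982 0.   ] y [ 0.002 -0.    -1.   ] F [-0.7 -0.4 -0.2] M [ 0.08 -0.11 -0.04] w 0.0798 q6 -1.572
side red -1 25 |Y| [0.0259 0.0286 0.033 ] Z [0.0693 0.0767 0.3831]
side top z [0.14249027 0.14249027] rim 0.12252588090895962
   spout_top [([0.6051, -0.3896, 0.0544], 0.78)]
   spool_white [([0.4333, 0.2905, 0.0015], 0.73)]
   spool_navy [([0.6072, 0.3253, 0.0009], 0.51)]
   bead_box [([0.4359, -0.29, -0.0006], 0.89)]
   cam_left_tip []
   cam_right_tip [([0.5469, -0.0094, 0.0722], 0.62)]
   spout_top [([0.6225, -0.2335, 0.0533], 0.73)]
   spool_white [([0.441, 0.2916, 0.0021], 0.72)]
   spool_navy [([0.6106, 0.3247, -0.005], 0.7)]
   bead_box [([0.4297, -0.2938, 0.0021], 0.88)]
   cam_left_tip []
   cam_right_tip []
wrist red 1 12 |Y| [0.0103 0.0166 0.0194] Z [0.1979 0.2941 0.295 ]
wrist red -1 1 |Y| [0.0217 0.0217 0.0217] Z [0.0804 0.0804 0.0804]
wrist top z [0.14619499 0.14711445] rim 0.12046770764436657
   spout_top [([0.5544, -0.2524, 0.0541], 0.95)]
   spool_white []
   spool_navy [([0.6026, 0.3267, 0.0024], 0.64)]
   bead_box []
   cam_left_tip [([0.561, 0.0383, 0.0737], 0.62)]
   cam_right_tip []
```

View pics/w20.png

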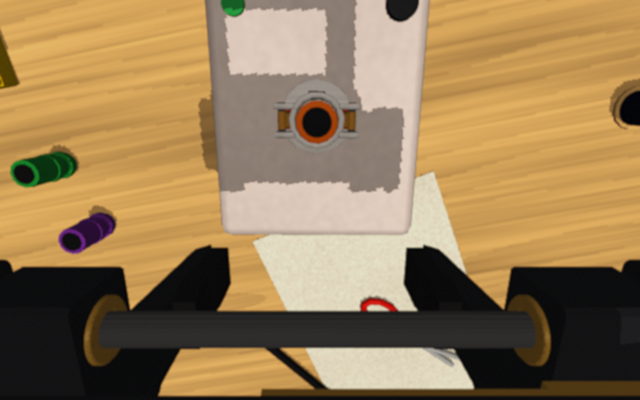

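View pics/side20c.png

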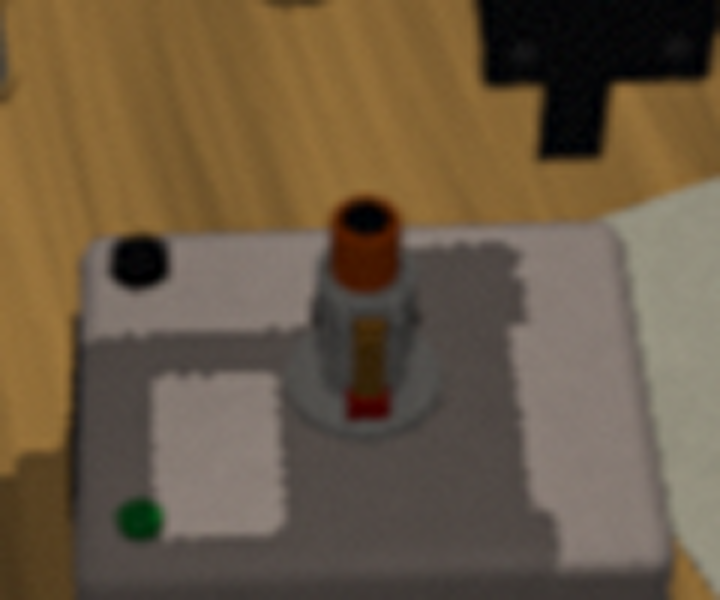

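{"name": "jog_arm", "arguments": {"targets": [8.0,2,0,0,0,8.0,3,0,0,0,8.0,3,0,0,0,8.0,2,0,0,0,8.0,1,0,0,0,8.0,0,0,0,0,8.0,0,0,0,0]}}

```text
time: 27.1
tool_pos: [0.6321, 0.1097, 0.2359]
eef_rot: [-0.545, 0.545, 0.451, -0.451]
ft_force: [0.1, -0.3, -0.6]
width: 0.0802
```

Run:
```python
from h import *
show()
c=np.array([.5527,.014]);yw=np.radians(-10.8);ex=np.array([np.cos(yw),np.sin(yw)]);ey=np.array([-ex[1],ex[0]])
p=vision.snapshot('wrist');W=cloud(p);q=W[...,:2]-c;d=np.hypot(q[...,0],q[...,1]);Z=W[...,2];Y=q@ey
h=cv2.cvtColor(p['img'],cv2.COLOR_RGB2HSV)
red=((h[...,0]<4)|(h[...,0]>175))&(h[...,1]>150)&(d<.06)&(Z>.06)&(Z<.2)
br=(h[...,0]>8)&(h[...,0]<24)&(h[...,1]>150)&(d<.06)&(Z>.07)&(Z<.125)
for n,m in(('red',red),('brass',br)): print(n,m.sum(),np.percentile(Y[m],[5,50,95]).round(4),np.percentile(Z[m],[5,50,95]).round(4)) if m.sum() else 0
k=br|red;A=np.polyfit(Z[k],Y[k],1);print('tilt rad',A, 'joint est',2.27-abs(A[0]))
cv2.imwrite('pics/w21.png',p['img'][:,:,::-1]);
u,v=proj(p,[.557,.04,.09])[0].astype(int);cv2.imwrite('pics/w21c.png',cv2.resize(p['img'][max(v-50,0):v+50,max(u-60,0):u+60,::-1],None,fx=5,fy=5,interpolation=2))
```

```text
t 27.1 pos [0.6321 0.1097 0.2359] x [ 0.187  0.982 -0.   ] y [-0. -0. -1.] F [ 0.1 -0.3 -0.6] M [-0.02 -0.13 -0.07] w 0.0802 q6 -1.395
red 92 [0.0229 0.0267 0.0271] [0.0722 0.078  0.0811]
brass 432 [0.0118 0.0256 0.0263] [0.0853 0.1144 0.1234]
tilt rad [-0.13102265  0.03756683] joint est 2.1389773503595575
```

View pics/w21c.png

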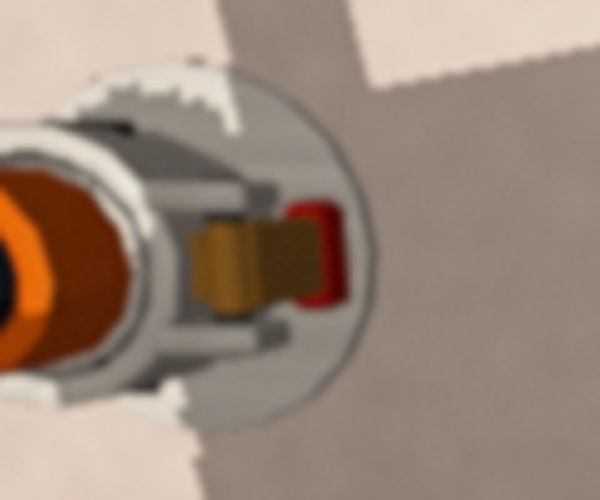

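Run:
```python
from h import *
c=np.array([.5527,.014]);yw=np.radians(-10.8);ex=np.array([np.cos(yw),np.sin(yw)]);ey=np.array([-ex[1],ex[0]])
p=vision.snapshot('wrist');W=cloud(p);q=W[...,:2]-c;d=np.hypot(q[...,0],q[...,1]);Z=W[...,2];Y=q@ey
h=cv2.cvtColor(p['img'],cv2.COLOR_RGB2HSV)
br=(h[...,0]>8)&(h[...,0]<24)&(h[...,1]>150)&(d<.06)&(Z>.083)&(Z<.112)&(Y>.022)
for a in np.arange(.083,.112,.005):
    k=br&(Z>=a)&(Z<a+.005);print(round(a,3),k.sum(),np.median(Y[k]) if k.sum() else '')
A=np.polyfit(Z[br],Y[br],1);print('tilt',A)
show()
```

```text
0.083 32 0.026007628023129625
0.088 32 0.025824392332771826
0.093 31 0.02592020238106884
0.098 32 0.02589727821645156
0.103 34 0.025913145562311894
0.108 43 0.0257412647589688
tilt [-0.00604143  0.026456  ]
t 27.2 pos [0.6321 0.1094 0.236 ] x [ 0.188  0.982 -0.   ] y [-0. -0. -1.] F [-0.2 -0.3  0.2] M [ 0.02 -0.15 -0.01] w 0.0797 q6 -1.394
```

The left arm's outer face is vertical to within 0.01 rad, so it is fully down. The right arm matches it from the side: its red face sits about 28 mm from the axis. Handing in.

Run:
```python
from h import *
print(ticket.hand_in())
```

```text
the job is handed in; nothing more can be done
None
```

I fitted the orange spout into the coupler, swung both cam arms down together until they locked, let go, backed off and handed the job in at about 27 s of the 64 s allowed.

**Insertion:** The force peaked at about 11 N going past the seal lips, dropped to about 4 N while sliding, and rose to about 18 N on the gasket. Both arms were still raised. After release the spout top stood 26.4–26.5 mm above the rim; fully home is 26 mm.

**Cam arms:** I pressed both down with the opened jaws, with a peak of about 12.5 N in all. I then closed the jaws until they stopped at 52.4 mm.

**Last checks:**
- **Spout:** still seated, 26–27 mm above the rim in the wrist view.
- **Left arm:** its outer face is vertical to within 0.01 rad.
- **Right arm:** I only saw it coarsely from the side, with its red end about 28 mm from the coupler's axis. It was also pressed against its stop during the squeeze.
- **Spools and bead box:** within about 5 mm of their start in the side and top views, which is the level of detector noise.
- **Robot:** touching nothing, with wrist force around 0 N.

**Disagreements:**
- The closed width of 52.4 mm is slightly under the stated 53–55 mm. I put this down to the gripper's reading or some finger give.
- My first straight-line fit to the left arm gave about 2.14 rad because it included the hinge hub. Refitting only the outer face gave vertical.
- One last side-camera reading of the spout top gave only 20 mm above the rim. It appeared to rest on very few orange pixels, so I relied on the wrist view.

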